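# Load a slide holder on an optical rail and bolt it home

## Task

Draw the bolt beside the optical rail back and stand the slide holder flat in the carriage's tray, its long side across the rail; then push the carriage along the rail until it is fully home against the stop at the microscope, and slide the bolt fully in again behind it. The carriage binds on the rail unless it is pushed on its centre line; do not force it. Leave the mouse, the jar and the stacked dishes where they are.

Things in the scene. Friction and masses are not known exactly. Their poses are not given: they have to be found in the camera images.
- rail: Fixed aluminium optical rail: T-section bar 44 mm wide, 380 mm long, top 32 mm above the bench, a white side-looking microscope at one end. Origin: on the bench under its centre line. x along the rail to the microscope, y across it to the bolt's side, z up. Rubber stop for the carriage's front at x = 145 mm; low end block (44 mm high) at x = -198 to -210 mm; bolt across at x = 34 mm.
- rail_home (a point): Point on the rail's centre line, 60 mm above the bench, where point back_plate is when the carriage is fully home against the stop (x = 45 mm of the rail). Axes as the rail's.
- back_plate (a point): Middle of the rear face of the carriage's polished, slippery back plate, 60 mm above the bench; x forward along the rail. Plate 150 mm wide, 8 mm thick, top 78 mm above the bench, free behind. Pushed on the centre line, or within 15 mm of it, it slides at 2 to 10 N; pushed 40 mm or more to one side the carriage wedges and stays put. It cannot be lifted off the rail.
- tray (a point): Middle of the floor of the carriage's tray, 42 mm above the bench; x forward along the rail, y across. Aluminium carriage 100 mm long (x), 150 mm wide (y), about 0.45 kg. Tray inside 86 mm (x) by 138 mm (y), between rims 8 mm high at front and sides and the back plate, 36 mm high, at the rear. It starts behind the bolt, 165 to 215 mm from home.
- holder_mid (a point): Centre of the loose slide holder, 29 mm above its underside. Dark grey base 56 (x) x 110 (y) x 14 mm high; over its middle stands a steel frame with a glass window, 10 mm thick (x), 80 mm wide (y), top 58 mm above the underside. z up. About 0.2 kg, the same turned half round. Pick it by the frame, across its thickness; in the tray the frame has 38 mm free to the back plate.
- bolt (a joint): How far the slide bolt is drawn, in m: 0 fully in, 0.042 fully drawn. At 0 its tip reaches 20 mm into the carriage's path; from 0.03 on the path is free. It starts nearly in. Moves with 2 to 4 N and stays where it is left.
- bolt_knob (a point): Centre of the bolt's black upright round knob: 16 mm in diameter, 50 to 96 mm above the bench, this point 78 mm above it; fully in it is at x = 34, y = 117 mm of the rail. Moved along the rail's +y (away from the rail) it draws the bolt, along -y it slides it in. Below it a steel bar 14 mm wide and a grey track up to 47 mm high.
- mouse_mid (a point): Middle of a dark grey computer mouse (bystander), 105 x 60 x 32 mm.
- jar_mid (a point): Middle of an amber glass jar with a white lid (bystander), 60 mm in diameter, 85 mm high.
- dishes_mid (a point): Middle of a stack of clear dishes (bystander), 88 mm in diameter, 36 mm high.
- carriage: The aluminium carriage itself; origin at its middle, at the level of the rail's top, 32 mm above the bench, 1 mm behind and 10 mm below the tray point; axes as the tray's. Home, it is at x = 95 mm of the rail. Pressing it on the rail or against the stop with over 60 N counts as forcing it.
Things that resemble listed ones, but are neither listed nor needed, are in the scene too. What is shaped like the part that bears holder_mid but green or yellow is not meant.

How it is judged:
By the outcome, as a careful person would: the job done as asked, in the order asked, and still so for the second after the job is handed in, with the robot touching nothing.
It also fails if it takes over 72 s, if anything falls off the work surface, if the arm or the gripper's body presses on something with over 40 N, if the wrist force passes 120 N, or if a joint passes its speed limit or range.

## Robot

A 6-joint arm with a two-finger parallel gripper is mounted at the origin on the work surface. World frame = base frame: x ahead of the robot, y to its left, z up, the work surface at z = 0. Lengths are in m, angles in rad, forces in N, time in s.
With the tool pointing down it reaches from about 0.375 to 0.9 m from the base axis. Payload 3.1 kg.
Tool frame: the origin (TCP) lies at the centre of the arm's flange, where the gripper is bolted on; the fingertips stand 182 mm ahead of it and the grasp point (between the pads) lies 164 mm ahead of it; z points along the fingers, x is the direction in which the jaws open and shut, and the axes are right-handed (so a half turn about z gives the same grasp; the last joint's range is limited). The gripper opens to 87 mm and grips with 3 to 60 N. Pads are 19 mm wide; open, the fingers measure 117 mm over their backs; the gripper's body (75 mm by 190 mm) begins 51 mm behind the grasp point.
Start: joints at [-1.518, 0.527, 1.433, -0, 1.181, -0.178], TCP at [0.144, -0.608, 0.405] pointing down, gripper open.
Joint ranges: [-3.08, 3.08], [-0.75, 2.2], [0.22, 2.44], [-1.43, 4.57], [0, 2.65], [-2.85, 2.85]. Speed limits (rad/s): [2.79, 2.79, 3.14, 3.14, 3.14, 3.14].

## Interface

Orientations are given as a unit quaternion [x, y, z, w].
In Python, from rig import status, eyes, robot gives the robot as it stands. The module is installed in compiled form; this text tells all that it offers.
- The arm moves only by the tool step_arm, never from a script. Its argument "steps" is a list of rows, each a list of 7 numbers: the closure, from -1 (fully open) to 1 (shut), so that 0 is half open, then the shift along the tool's x, y, z each as a share of 0.025 m, from -1 to 1, then the turn, a rotation vector about the tool's x, y, z each as a share of 8 degrees, from -1 to 1. In form: [[jaw, dx, dy, dz, rx, ry, rz], ...]. A call has exactly 10 rows; each row shifts and turns the commanded pose from where the row before left it, along the tool's axes as they then stand; what a row does not reach is not made up. A row lasts 1/10 s, in which the tool goes at most 50 mm and 8.59 degrees, less where a joint would pass 70% of its speed; a pose out of reach is approached as far as the arm can. A call with a number of a shift or a turn outside -1 to 1 is refused whole. A call with a gripper value outside its range is refused whole. The fingers move at their own pace and stop on an object; "squeeze" is the grip in N (left out, the last holds). Time passes only in rows, so rows that do not move let the fingers close, or fill a call up. It gives the time, the measured TCP pose, the force and the opening at its end, in the units of the state.
- status.get_obs(): the state, without advancing time (a new reading comes with each control period).
- eyes.camera(name): name is "scene" or "side" or "wrist"; returns (picture, depth): 400x640x3 uint8, red, green, blue; 400x640 float32, m along the optical axis (not along the pixel's ray), 0 where there is no reading.
- eyes.camera_info(name): a dict with "K" (3x3 intrinsics, pixels), "R" (3x3) and "t" (3): a world point X has camera coordinates R X + t. Camera axes: x right, y down, z forward; pixel columns grow to the right and rows downward; lengths in m; the calibration is good to about 2 mm. A picture is of the moment at which its call begins: read the wrist's pose just before it. camera_info takes no time and is no camera call; for the wrist camera it gives the pose at the moment of the call.
- robot.hand_in(): hands the job in, once; it reports no verdict.
The state is a dict: "time": time; "q": joint angles; "joint_velocities": joint speeds; "joint_torque": joint torques, N m; "position": TCP position; "tool_rot": TCP orientation; "ft_force": force on the tool from outside, world axes, zero at the start; "moment": the same for the moment, N m; "grip_width": finger opening in m.
Only numpy, scipy, OpenCV 4.12 (cv2) and the standard library are available. Lean on these libraries where they do the work, as an engineer would, in place of code of your own. Each camera call takes 0.05 s, during which the arm holds its last target.

## Working session

There is one attempt and no reset: what is moved stays moved. The work goes in short steps, Python scripts to look and compute and a tool call to move; the robot and the scene stay as the last step left them, time stands still between calls to the robot, and variables do not carry over. Pictures are saved under pics/ and viewed, and the job is handed in when it is done.

Besides the shell and the picture viewer there is one more tool, called after "Call:" by a JSON object that holds its "method" and its "body". step_arm: Moves the arm, as the interface text tells. Its arguments: {"type":"object","properties":{"steps":{"type":"array"},"squeeze":{"type":"number"}},"required":["steps"]}

```bash
mkdir -p pics
python3 - <<'E'
from rig import status, eyes, robot
import cv2, numpy as np
o=status.get_obs()
print({k:np.round(v,3) for k,v in o.items()})
for n in("scene","side","wrist"):
    i=eyes.camera_info(n); print(n,np.round(i["K"],1).tolist(),np.round(i["R"],3).tolist(),np.round(i["t"],3))
    im,d=eyes.camera(n); cv2.imwrite(f"pics/{n}0.png",im[:,:,::-1]); np.savez(f"{n}0.npz",im=im,d=d,**{k:i[k] for k in"KRt"})
E
```

```text
{'time': np.float64(0.0), 'q': array([-1.518,  0.528,  1.434,  0.   ,  1.181, -0.179]), 'joint_velocities': array([ 0.001, -0.   ,  0.001,  0.   , -0.001, -0.001]), 'joint_torque': array([-1.0000e-03, -4.4004e+01, -1.7659e+01,  6.3000e-02,  5.8000e-02,
       -0.0000e+00]), 'position': array([ 0.144, -0.608,  0.404]), 'tool_rot': array([ 0.784, -0.621, -0.001, -0.001]), 'ft_force': array([-0.38 ,  0.843,  0.715]), 'moment': array([-0.035, -0.033, -0.013]), 'grip_width': np.float64(0.087)}
scene [[398.3, 0.0, 317.4], [0.0, 398.3, 199.2], [0.0, 0.0, 1.0]] [[-0.649, 0.761, 0.002], [0.64, 0.548, -0.539], [-0.411, -0.348, -0.842]] [ 0.41  -0.236  1.514]
side [[410.6, 0.0, 320.1], [0.0, 410.6, 195.6], [0.0, 0.0, 1.0]] [[-0.932, -0.364, -0.011], [-0.212, 0.567, -0.796], [0.296, -0.739, -0.605]] [0.461 0.24  0.876]
wrist [[347.8, 0.0, 316.5], [0.0, 347.8, 197.9], [0.0, 0.0, 1.0]] [[0.23, -0.973, -0.002], [-0.941, -0.223, 0.254], [-0.248, -0.057, -0.967]] [-0.626 -0.031  0.39 ]
```

View pics/scene0.png

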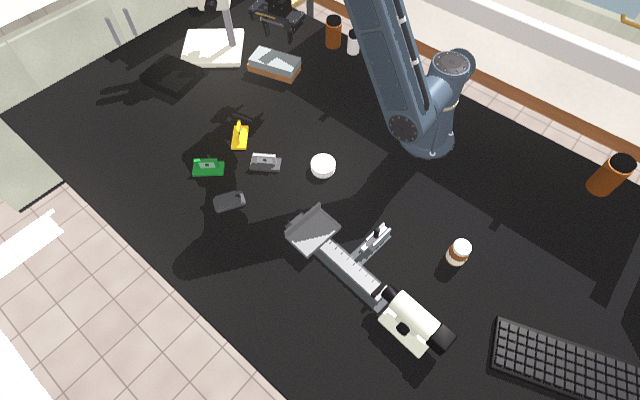

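View pics/side0.png

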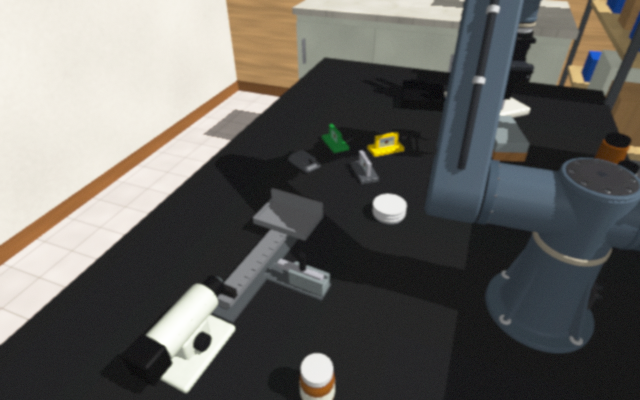

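View pics/wrist0.png

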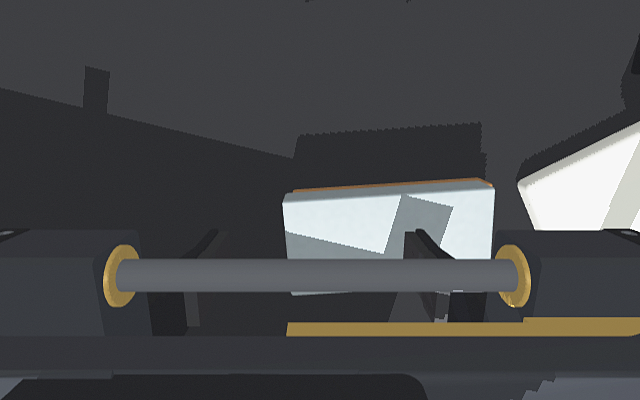

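The scene picture shows the candidates for the holder: grey holder at (265,162), green lookalike at (208,167) and yellow lookalike at (240,135). I choose the grey one. The carriage is at (313,230), the bolt at (375,243), the microscope at (415,322), the mouse at (229,202), the dishes at (322,166) and the jar at (459,252). I'll check with close crops.

```bash
cat > h.py <<'E'
import numpy as np, cv2
def load(n): return np.load(n)
def depthpts(z):
    K,R,t,d=z["K"],z["R"],z["t"],z["d"]
    v,u=np.mgrid[:400,:640]
    c=np.stack([(u-K[0,2])/K[0,0]*d,(v-K[1,2])/K[1,1]*d,d],-1)
    return (c-t)@R   # R^T (c-t)
def ray(z,uv,h):
    K,R,t=z["K"],z["R"],z["t"]
    c=np.array([(uv[0]-K[0,2])/K[0,0],(uv[1]-K[1,2])/K[1,1],1.]); w=c@R; o=-t@R
    return o+w*(h-o[2])/w[2]
def proj(z,X):
    c=z["R"]@np.asarray(X,float)+z["t"]; p=z["K"]@c; return p[:2]/p[2]
def crop(z,x0,x1,y0,y1,s,out):
    im=z["im"][y0:y1,x0:x1,::-1]; cv2.imwrite(out,cv2.resize(im,None,fx=s,fy=s,interpolation=cv2.INTER_CUBIC))
E
python3 - <<'E'
from h import *
s=load("scene0.npz"); q=load("side0.npz")
crop(s,270,470,190,360,4-.5,"pics/c1.png")
crop(s,180,350,110,220,4.5,"pics/c2.png")
crop(q,200,360,170,320,4,"pics/c3.png")
crop(q,280,420,110,230,5,"pics/c4.png")
E
```

```text
(no output)
```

View pics/c1.png

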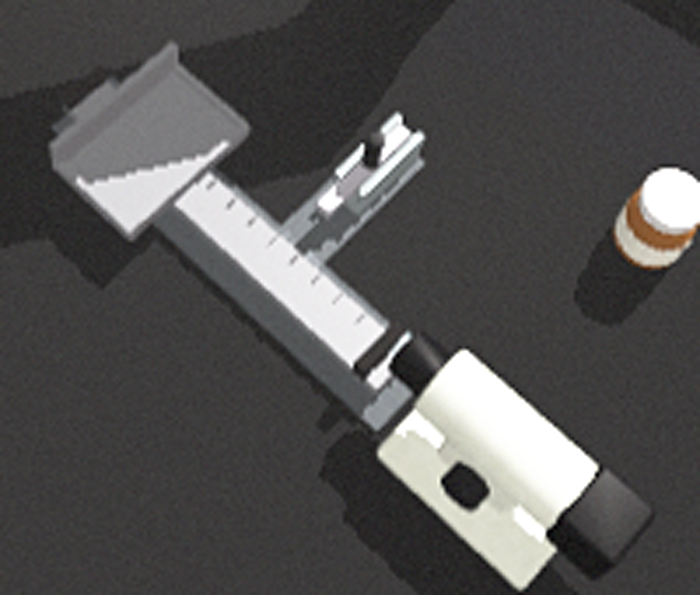

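View pics/c2.png

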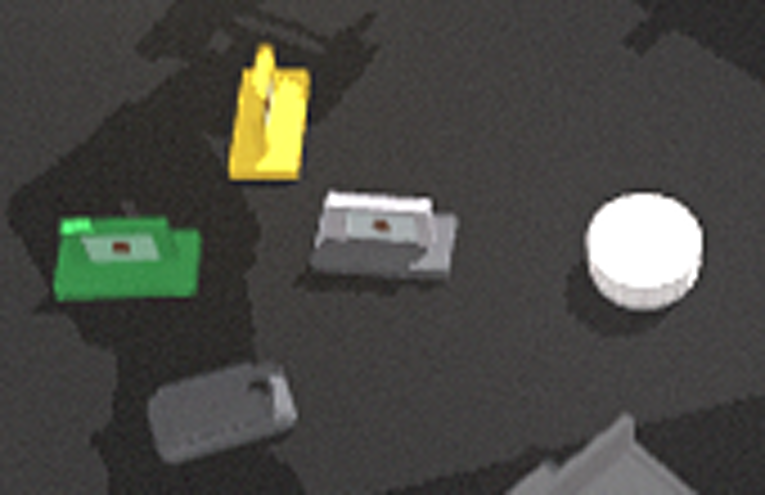

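View pics/c3.png

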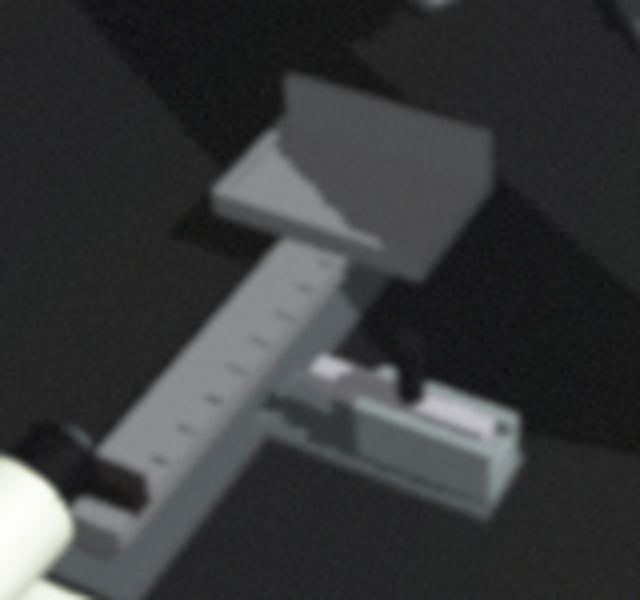

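View pics/c4.png

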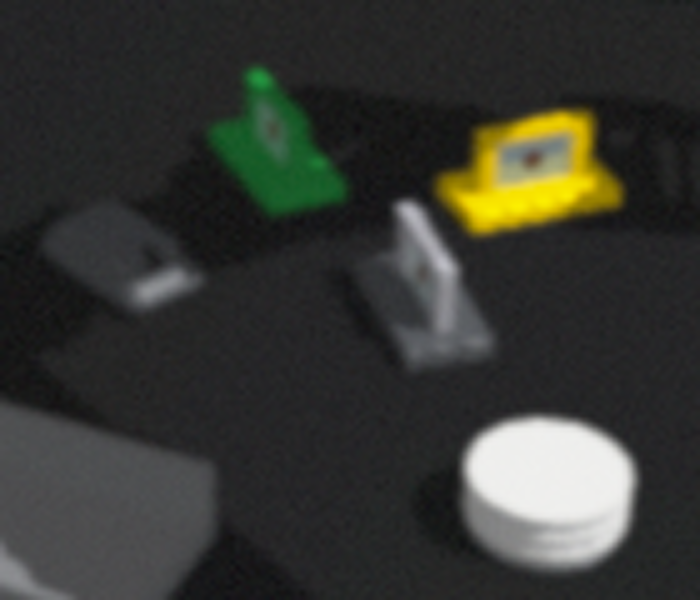

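Run:
```python
from h import *
s=load("scene0.npz"); P=depthpts(s); im=s["im"].astype(int)
q=load("side0.npz"); Q=depthpts(q)
# bench check
print("bench z scene",np.median(P[260:300,220:300,2]),"side",np.median(Q[250:330,60:120,2]))
def c(pt,x0=270,y0=190,f=3.5): return (x0+pt[0]/f,y0+pt[1]/f)
# rail top far edge and near edge px in crop1 ; top z=.032
for nm,p in dict(e1=(215,180),e2=(385,325),n1=(180,205),n2=(352,360)).items():
    print(nm,np.round(ray(s,c(p),.032),4))
for nm,p in dict(bp_far=(172,48),bp_near=(55,150),fr_far=(248,128),fr_near=(132,238)).items():
    print(nm,np.round(ray(s,c(p),.078 if 'bp' in nm else .05),4))
print("knob top",ray(s,c((376,138)),.096), "side knob",ray(q,(200+405/4,170+330/4),.096))
b=P[...,2]
for nm,lo,hi,box in [("railtop",.027,.037,(310,385,235,310)),("bptop",.070,.085,(275,345,195,250)),("holder",.050,.065,(240,285,140,180)),("knob",.085,.1,(365,390,220,250)),("traytfl",.037,.046,(280,345,200,265))]:
    x0,x1,y0,y1=box; m=(b[y0:y1,x0:x1]>lo)&(b[y0:y1,x0:x1]<hi); X=P[y0:y1,x0:x1][m]
    if len(X)<3: print(nm,len(X)); continue
    r=cv2.minAreaRect((X[:,:2]*1000).astype(np.float32)); print(nm,len(X),np.round(X.mean(0),4),np.round(r[0],1),np.round(r[1],1),r[2])
for nm,lo,hi,box in [("railtop",.027,.037,(210,300,230,310)),("bptop",.070,.085,(250,330,185,215)),("holder",.050,.065,(345,385,145,185)),("knob",.080,.1,(290,315,245,275))]:
    x0,x1,y0,y1=box; bb=Q[y0:y1,x0:x1,2]; m=(bb>lo)&(bb<hi); X=Q[y0:y1,x0:x1][m]
    if len(X)<3: print(nm,len(X)); continue
    r=cv2.minAreaRect((X[:,:2]*1000).astype(np.float32)); print("side",nm,len(X),np.round(X.mean(0),4),np.round(r[0],1),np.round(r[1],1),r[2])
```

```text
bench z scene -0.000721460928924575 side -6.628777887698416e-05
e1 [0.5864 0.0182 0.032 ]
e2 [0.5982 0.2121 0.032 ]
n1 [0.6253 0.0103 0.032 ]
n2 [0.6406 0.209  0.032 ]
bp_far [ 0.5279 -0.082   0.078 ]
bp_near [ 0.6727 -0.0916  0.078 ]
fr_far [0.5345 0.0131 0.05  ]
fr_near [0.6823 0.0046 0.05  ]
knob top [0.4922456  0.11613432 0.096     ] side knob [0.49421038 0.1116435  0.096     ]
railtop 1035 [0.6141 0.114  0.0316] [613.8  98.3] [209.6 218.2] 32.74201965332031
bptop 152 [ 0.599  -0.0897  0.0764] [598.5 -90. ] [ 11.3 149. ] 84.82654571533203
holder 77 [ 0.4926 -0.3665  0.0562] [ 491.9 -366.5] [15.9 77.6] 34.462486267089844
knob 25 [0.4938 0.1158 0.094 ] [493.3 115.4] [14.5 11.9] 33.09958267211914
traytfl 1142 [ 0.6023 -0.0478  0.0414] [602.  -44.9] [173.8 174. ] 43.83073425292969
side railtop 1444 [0.6093 0.1211 0.0321] [565.3 126.5] [239.9 145.2] 84.9360580444336
side bptop 233 [ 0.5936 -0.0878  0.0758] [595.3 -89. ] [ 13.1 149.4] 84.13742065429688
side holder 69 [ 0.4882 -0.3632  0.0566] [ 489.5 -366.1] [11.7 82.2] 35.218807220458984
side knob 62 [0.4892 0.1188 0.0921] [490.4 117.2] [13.4 15.9] 23.116546630859375
```

Run:
```python
from h import *
s=load("scene0.npz"); P=depthpts(s)
q=load("side0.npz"); Q=depthpts(q)
for nm,C in(("scene",P),("side",Q)):
    X=C.reshape(-1,3); X=X[(X[:,2]>.028)&(X[:,2]<.036)&(X[:,0]>.57)&(X[:,0]<.67)&(X[:,1]>.03)&(X[:,1]<.2)]
    ys=[];lo=[];hi=[]
    for y in np.arange(.03,.2,.008):
        t=X[abs(X[:,1]-y)<.004]
        if len(t)<5: continue
        ys.append(y);lo.append(t[:,0].min());hi.append(t[:,0].max())
    ys=np.array(ys)
    print(nm,np.round(lo,3),np.round(hi,3))
    for e in (lo,hi):
        p=np.polyfit(ys,e,1); r=np.array(e)-np.polyval(p,ys); k=abs(r)<.004; p=np.polyfit(ys[k],np.array(e)[k],1); print(p, 90-np.degrees(np.arctan(p[0])))
    B=C.reshape(-1,3); B=B[(B[:,2]>.068)&(B[:,2]<.085)&(B[:,0]>.5)&(B[:,0]<.7)&(B[:,1]>-.13)&(B[:,1]<-.05)]
    print("bp",len(B),np.polyfit(B[:,0],B[:,1],1), np.degrees(np.arctan(np.polyfit(B[:,0],B[:,1],1)[0])), B[:,0].min(),B[:,0].max())
    # microscope
    B=C.reshape(-1,3); B=B[(B[:,2]>.04)&(B[:,0]>.5)&(B[:,0]<.75)&(B[:,1]>.15)&(B[:,1]<.6)]
    print("scope",np.round(B.min(0),3),np.round(B.max(0),3))
```

```text
scene [0.59  0.585 0.587 0.589 0.59  0.59  0.591 0.591 0.591 0.593 0.596 0.593
 0.595 0.596 0.596 0.598 0.596 0.599 0.6   0.6   0.603 0.601] [0.63  0.632 0.631 0.633 0.633 0.634 0.634 0.636 0.636 0.636 0.635 0.637
 0.638 0.637 0.641 0.641 0.641 0.644 0.643 0.644 0.643 0.645]
[0.08995564 0.58377362] 84.85975642027323
[0.08793211 0.62745976] 84.97478625792183
bp 163 [-0.08716479 -0.03727551] -4.9815838463789675 0.5245030388333611 0.672966986946988
scope [0.598 0.213 0.04 ] [0.681 0.453 0.12 ]
side [0.585 0.584 0.586 0.587 0.586 0.588 0.589 0.589 0.588 0.59  0.589 0.591
 0.592 0.593 0.594 0.593 0.596 0.596 0.597 0.597 0.599 0.598] [0.629 0.63  0.629 0.631 0.631 0.632 0.631 0.633 0.634 0.634 0.634 0.637
 0.637 0.637 0.639 0.64  0.64  0.64  0.641 0.643 0.643 0.643]
[0.08620408 0.58143313] 85.0730502504635
[0.08902956 0.62564851] 84.91239552663177
bp 265 [-0.08725284 -0.03577836] -4.986590857038338 0.5210243994008433 0.6694020815127543
scope [0.587 0.215 0.04 ] [0.67  0.455 0.12 ]
```

Everything is consistent: the rail axis is at about 85° in the world, the rail origin is about (0.611, 0.072), and the carriage is about 210 mm from home. The bolt is drawn about 5 mm. The grey holder is at (0.490, -0.366), its thin axis at about 35°. I'll put the arm at yaw -95° (jaws along the rail) and go to the inner side of the knob with the fingers shut.

```bash
cat >> h.py <<'E'
O=np.array([.611,.072]); A=np.radians(85.); UX=np.array([np.cos(A),np.sin(A)]); UY=np.array([-np.sin(A),np.cos(A)])
def r2w(x,y): return O+x*UX+y*UY
def w2r(p): d=np.asarray(p)[:2]-O; return np.array([d@UX,d@UY])
def info():
    from rig import status
    from scipy.spatial.transform import Rotation as Ro
    o=status.get_obs(); R=Ro.from_quat(o["tool_rot"]); M=R.as_matrix()
    p=np.array(o["position"]); yaw=np.degrees(np.arctan2(M[1,0],M[0,0]))
    print("t",round(float(o["time"]),2),"p",np.round(p,4),"yaw",round(yaw,2),"zax",np.round(M[:,2],4),"rail",np.round(w2r(p)*1000,1),"F",np.round(o["ft_force"],1),"w",round(float(o["grip_width"]),4))
    return p,M,yaw
def to(xy,z,yaw):
    p,M,y0=info(); d=np.array([*xy,z])-p; dy=(yaw-y0+180)%360-180
    a=np.radians(y0+dy/2); X=np.array([np.cos(a),np.sin(a),0]);Y=np.array([np.sin(a),-np.cos(a),0])
    print("total units (mid yaw): ",np.round([d@X/.025,d@Y/.025,-d[2]/.025],2),"rz",round(-dy/8,3))
    a=np.radians(y0); X=np.array([np.cos(a),np.sin(a),0]);Y=np.array([np.sin(a),-np.cos(a),0])
    print("  at present yaw:",np.round([d@X/.025,d@Y/.025,-d[2]/.025],2))
E
python3 -c "
from h import *
to((.45,-.30),.404,-95)"
```

```text
t 0.15 p [ 0.1436 -0.608   0.404 ] yaw -76.72 zax [-1.0e-04  1.6e-03 -1.0e+00] rail [-718.2  406.4] F [0.  0.6 1. ] w 0.0874
total units (mid yaw):  [-11.4  -13.11   0.  ] rz 2.285
  at present yaw: [ -9.18 -14.76   0.  ]
```

Call:
{"method": "step_arm", "body": {"steps": [[1, -0.7, -0.8, 0, 0, 0, 0.2285], [1, -0.7, -0.8, 0, 0, 0, 0.2285], [1, -0.7, -0.8, 0, 0, 0, 0.2285], [1, -0.7, -0.8, 0, 0, 0, 0.2285], [1, -0.7, -0.8, 0, 0, 0, 0.2285], [1, -0.7, -0.8, 0, 0, 0, 0.2285], [1, -0.7, -0.8, 0, 0, 0, 0.2285], [1, -0.7, -0.8, 0, 0, 0, 0.2285], [1, -0.7, -0.8, 0, 0, 0, 0.2285], [1, -0.7, -0.8, 0, 0, 0, 0.2285]]}}

```text
time: 1.15
position: [0.3273, -0.4162, 0.4046]
tool_rot: [-0.675, 0.738, 0.0, 0.0]
ft_force: [0.4, -0.1, 0.4]
grip_width: 0.0154
```

```bash
python3 -c "
from h import *
to(r2w(.034,.092),.300,-95)"
```

```text
t 1.15 p [ 0.3273 -0.4162  0.4046] yaw -95.08 zax [-3.e-04  6.e-04 -1.e+00] rail [-511.   240.1] F [ 0.4 -0.1  0.4] w 0.0154
total units (mid yaw):  [-21.81  -5.91   4.18] rz -0.01
  at present yaw: [-21.81  -5.89   4.18]
```

Call:
{"method": "step_arm", "body": {"steps": [[1, -1, -0.27, 0, 0, 0, 0], [1, -1, -0.27, 0, 0, 0, 0], [1, -1, -0.27, 0, 0, 0, 0], [1, -1, -0.27, 0, 0, 0, 0], [1, -1, -0.27, 0, 0, 0, 0], [1, -1, -0.27, 0, 0, 0, 0], [1, -1, -0.27, 0, 0, 0, 0], [1, -1, -0.27, 0, 0, 0, 0], [1, -1, -0.27, 0, 0, 0, 0], [1, -1, -0.27, 0, 0, 0, 0]]}}

```text
time: 2.15
position: [0.4158, -0.1729, 0.4046]
tool_rot: [-0.676, 0.737, 0.0, -0.0]
ft_force: [0.4, -0.6, 0.3]
grip_width: 0.0006
```

Call:
{"method": "step_arm", "body": {"steps": [[1, -1, -0.27, 0.3, 0, 0, 0], [1, -1, -0.27, 0.3, 0, 0, 0], [1, -1, -0.27, 0.3, 0, 0, 0], [1, -1, -0.27, 0.3, 0, 0, 0], [1, -1, -0.27, 0.3, 0, 0, 0], [1, -1, -0.27, 0.3, 0, 0, 0], [1, -1, -0.27, 0.3, 0, 0, 0], [1, -1, -0.27, 0.3, 0, 0, 0], [1, -1, -0.27, 0.3, 0, 0, 0], [1, -1, -0.27, 0.3, 0, 0, 0]]}}

```text
time: 3.15
position: [0.5049, 0.0703, 0.3293]
tool_rot: [-0.676, 0.737, 0.0, -0.0]
ft_force: [0.4, 0.1, -0.6]
grip_width: 0.0003
```

```bash
python3 -c "
from h import *
from rig import eyes
to(r2w(.034,.092),.244,-95)
i=eyes.camera_info('wrist'); im,d=eyes.camera('wrist'); cv2.imwrite('pics/w1.png',im[:,:,::-1])
np.savez('wrist1.npz',im=im,d=d,**{k:i[k] for k in 'KRt'})
im,d=eyes.camera('scene'); cv2.imwrite('pics/s1.png',cv2.resize(im[180:330,270:440,::-1],None,fx=4,fy=4))
"
```

```text
t 3.15 p [0.5049 0.0703 0.3293] yaw -94.99 zax [-3.e-04 -0.e+00 -1.e+00] rail [-11.  105.5] F [ 0.4  0.1 -0.6] w 0.0003
total units (mid yaw):  [-1.8  -0.54  3.41] rz 0.001
  at present yaw: [-1.8  -0.54  3.41]
```

View pics/w1.png

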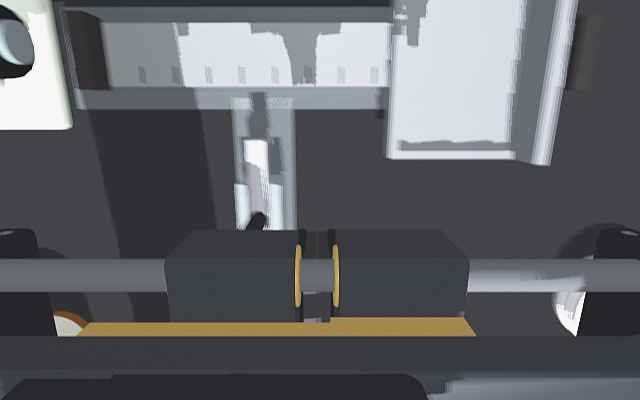

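View pics/s1.png

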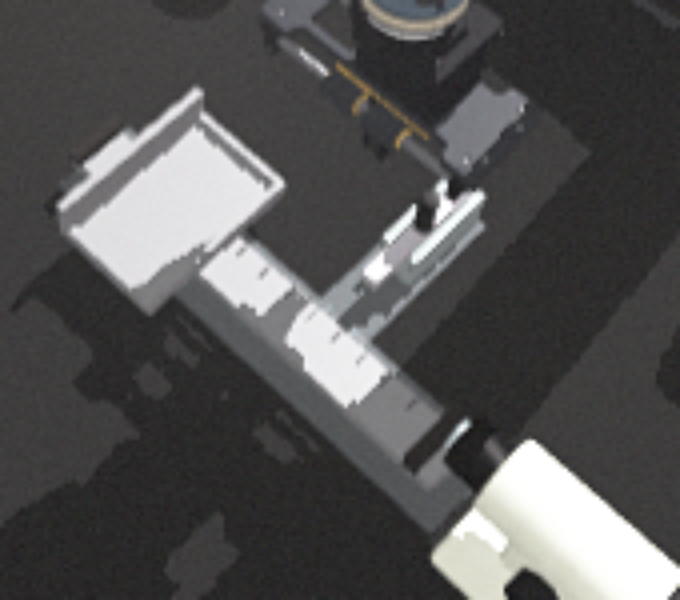

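The wrist view shows the knob at (255,220), the bolt bar behind it, the tray at upper right and the microscope at upper left. The path beside the knob is clear.

Call:
{"method": "step_arm", "body": {"steps": [[1, -0.6, -0.18, 0, 0, 0, 0], [1, -0.6, -0.18, 0, 0, 0, 0], [1, -0.6, -0.18, 0, 0, 0, 0], [1, 0, 0, 0.7, 0, 0, 0], [1, 0, 0, 0.7, 0, 0, 0], [1, 0, 0, 0.7, 0, 0, 0], [1, 0, 0, 0.7, 0, 0, 0], [1, 0, 0, 0.6, 0, 0, 0], [1, 0, 0, 0, 0, 0, 0], [1, 0, 0, 0, 0, 0, 0]]}}

```text
time: 4.25
position: [0.5224, 0.1132, 0.2449]
tool_rot: [-0.676, 0.737, -0.0, 0.0]
ft_force: [0.6, 0.8, 0.5]
grip_width: 0.0004
```

```bash
python3 -c "
from h import *
from rig import eyes
info()
im,d=eyes.camera('side'); cv2.imwrite('pics/d1.png',cv2.resize(im[170:320,200:400,::-1],None,fx=4,fy=4))
"
```

```text
t 4.25 p [0.5224 0.1132 0.2449] yaw -95.0 zax [ 2.e-04  0.e+00 -1.e+00] rail [33.3 91.8] F [0.6 0.8 0.5] w 0.0004
```

View pics/d1.png

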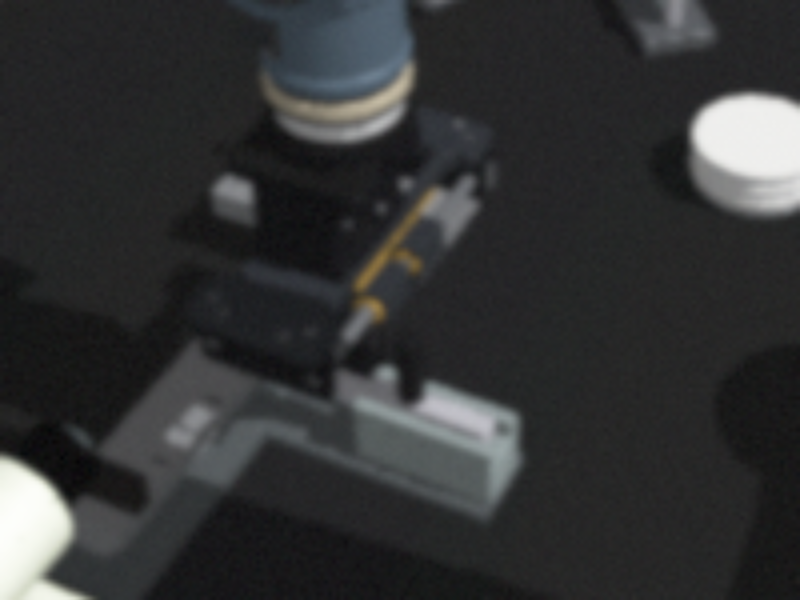

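The fingers stand just inside the knob. Next I push outward.

Call:
{"method": "step_arm", "body": {"steps": [[1, 0, 0.22, 0, 0, 0, 0], [1, 0, 0.2, 0, 0, 0, 0], [1, 0, 0.2, 0, 0, 0, 0], [1, 0, 0.2, 0, 0, 0, 0], [1, 0, 0.2, 0, 0, 0, 0], [1, 0, 0.2, 0, 0, 0, 0], [1, 0, 0.2, 0, 0, 0, 0], [1, 0, 0.2, 0, 0, 0, 0], [1, 0, 0.2, 0, 0, 0, 0], [1, 0, 0, 0, 0, 0, 0]]}}

```text
time: 5.3
position: [0.4755, 0.1169, 0.2446]
tool_rot: [-0.676, 0.737, 0.001, -0.001]
ft_force: [0.4, 0.7, 0.8]
grip_width: 0.0003
```

```bash
python3 -c "
from h import *
info()"
```

```text
t 5.3 p [0.4755 0.1169 0.2446] yaw -94.99 zax [-0.0026  0.     -1.    ] rail [ 32.9 138.9] F [0.4 0.7 0.8] w 0.0003
```

Call:
{"method": "step_arm", "body": {"steps": [[1, 0, 0.06, 0, 0, 0, 0], [1, 0, 0.04, 0, 0, 0, 0], [1, 0, 0.04, 0, 0, 0, 0], [1, 0, 0, 0, 0, 0, 0], [1, 0, 0, 0, 0, 0, 0], [1, 0, 0, 0, 0, 0, 0], [1, 0, 0, 0, 0, 0, 0], [1, 0, 0, 0, 0, 0, 0], [1, 0, 0, 0, 0, 0, 0], [1, 0, 0, 0, 0, 0, 0]]}}

```text
time: 6.3
position: [0.4732, 0.1171, 0.2447]
tool_rot: [-0.676, 0.737, 0.0, -0.0]
ft_force: [2.4, 0.2, -1.6]
grip_width: 0.0004
```

```bash
python3 -c "
from h import *
from rig import eyes
info()
for n in ('side','scene'):
    i=eyes.camera_info(n); im,d=eyes.camera(n); np.savez(n+'2.npz',im=im,d=d,**{k:i[k] for k in 'KRt'})
im=np.load('side2.npz')['im'];cv2.imwrite('pics/d2.png',cv2.resize(im[200:310,250:390,::-1],None,fx=5,fy=5))
im=np.load('scene2.npz')['im'];cv2.imwrite('pics/s2.png',cv2.resize(im[190:290,320:440,::-1],None,fx=5,fy=5))
"
```

```text
t 6.3 p [0.4732 0.1171 0.2447] yaw -95.0 zax [-1.e-04  0.e+00 -1.e+00] rail [ 32.9 141.2] F [ 2.4  0.2 -1.6] w 0.0004
```

View pics/d2.png

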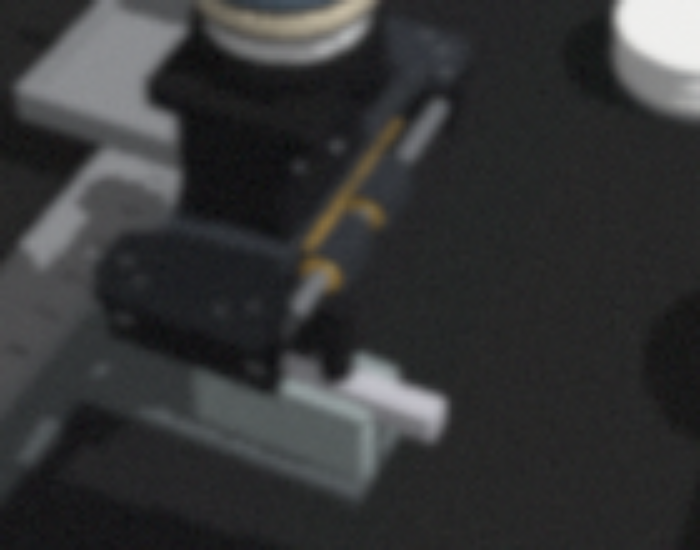

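View pics/s2.png

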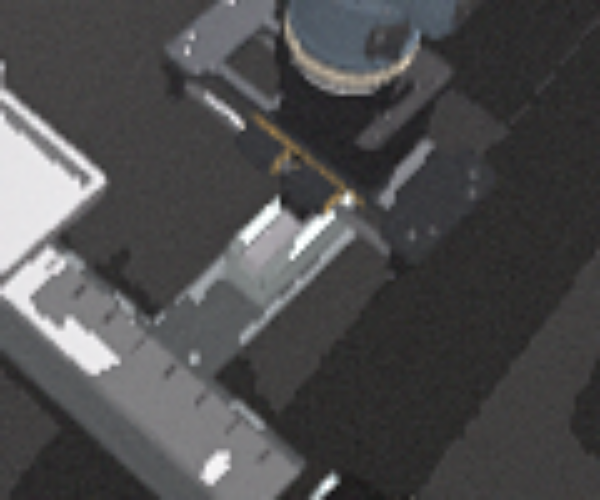

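Call:
{"method": "step_arm", "body": {"steps": [[1, 0, 0.04, 0, 0, 0, 0], [1, 0, 0.04, 0, 0, 0, 0], [1, 0, 0, 0, 0, 0, 0], [1, 0, 0, 0, 0, 0, 0], [1, 0, 0, 0, 0, 0, 0], [1, 0, 0, 0, 0, 0, 0], [1, 0, 0, 0, 0, 0, 0], [1, 0, 0, 0, 0, 0, 0], [1, 0, 0, 0, 0, 0, 0], [1, 0, 0, 0, 0, 0, 0]]}}

```text
time: 7.4
position: [0.4725, 0.1172, 0.2449]
tool_rot: [-0.676, 0.737, -0.001, 0.001]
ft_force: [6.0, -0.9, -4.2]
grip_width: 0.0006
```

```bash
python3 -c "
from h import *
info()"
```

```text
t 7.4 p [0.4725 0.1172 0.2449] yaw -95.0 zax [ 4.1e-03 -1.0e-04 -1.0e+00] rail [ 32.9 141.9] F [ 6.  -0.9 -4.2] w 0.0006
```

The bolt is fully drawn: the end stop is felt at 6 N and agrees with the geometry. Next I back off, lift, and go to the holder.

Call:
{"method": "step_arm", "body": {"steps": [[1, 0, -0.3, 0, 0, 0, 0], [1, 0, -0.3, 0, 0, 0, 0], [1, 0, 0, -0.8, 0, 0, 0], [1, 0, 0, -0.8, 0, 0, 0], [1, 0, 0, -0.8, 0, 0, 0], [1, 0.6, 0, -0.8, 0, 0, 0], [1, 1, 0, -0.3, 0, 0, 0], [1, 1, 0, 0, 0, 0, 0], [1, 1, 0, 0, 0, 0, 0], [1, 1, 0, 0, 0, 0, 0]]}}

```text
time: 8.4
position: [0.4756, 0.0008, 0.3324]
tool_rot: [-0.676, 0.737, 0.001, -0.0]
ft_force: [0.6, 1.9, -0.4]
grip_width: 0.0003
```

```bash
python3 -c "
from h import *
to((.4905,-.3665),.33,-145)"
```

```text
t 8.4 p [0.4756 0.0008 0.3324] yaw -94.98 zax [-1.8e-03  6.0e-04 -1.0e+00] rail [-82.8 128.6] F [ 0.6  1.9 -0.4] w 0.0003
total units (mid yaw):  [12.43 -7.86  0.09] rz 6.252
  at present yaw: [14.58 -1.87  0.09]
```

Call:
{"method": "step_arm", "body": {"steps": [[0, 1, -0.13, 0, 0, 0, 0], [0, 1, -0.13, 0, 0, 0, 0], [0, 1, -0.13, 0, 0, 0, 0], [0, 1, -0.13, 0, 0, 0, 0], [0, 1, -0.13, 0, 0, 0, 0], [0, 1, -0.13, 0, 0, 0, 0], [0, 1, -0.13, 0, 0, 0, 0], [0, 1, -0.13, 0, 0, 0, 0], [0, 1, -0.13, 0, 0, 0, 0], [0, 1, -0.13, 0, 0, 0, 0]]}}

```text
time: 9.4
position: [0.4864, -0.2511, 0.332]
tool_rot: [-0.676, 0.737, 0.001, -0.0]
ft_force: [-0.4, -0.7, 0.4]
grip_width: 0.0431
```

```bash
python3 -c "
from h import *
from rig import eyes
to((.4905,-.3665),.33,-145)
n='wrist'
i=eyes.camera_info(n); im,d=eyes.camera(n); np.savez(n+'3.npz',im=im,d=d,**{k:i[k] for k in 'KRt'})
cv2.imwrite('pics/w3.png',im[:,:,::-1])
"
```

```text
t 9.4 p [ 0.4864 -0.2511  0.332 ] yaw -95.01 zax [-0.0019  0.0019 -1.    ] rail [-332.8   95.9] F [-0.4 -0.7  0.4] w 0.0431
total units (mid yaw):  [ 3.91 -2.45  0.08] rz 6.249
  at present yaw: [ 4.58 -0.57  0.08]
```

View pics/w3.png

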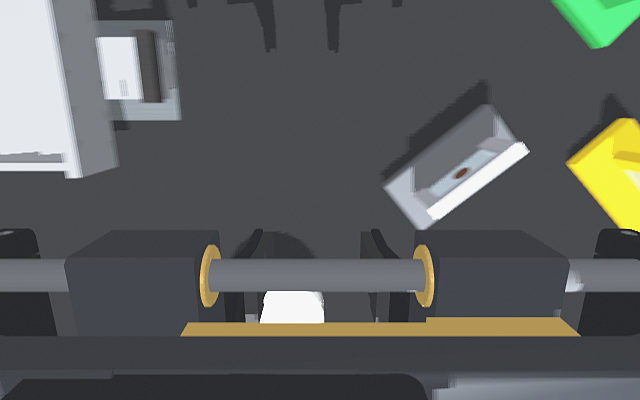

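The wrist view shows the grey holder at (465,165), frame edge from (425,222) to (525,148). Green is at (600,20), yellow at (615,170), and the dishes are under the gripper at (293,305). I'll measure the frame from this closer view.

```bash
python3 -c "
from h import *
z=load('wrist3.npz'); C=depthpts(z)[80:235,380:560]; I=z['im'][80:235,380:560].astype(int)
sat=I.max(-1)-I.min(-1)
for lo,hi in((.053,.064),(.01,.018)):
    m=(C[...,2]>lo)&(C[...,2]<hi)&(sat<40); m=cv2.morphologyEx(m.astype(np.uint8),cv2.MORPH_OPEN,np.ones((3,3)))>0
    X=C[m]; print(lo,len(X),np.round(X.mean(0),4),cv2.minAreaRect((X[:,:2]*1000).astype(np.float32)))
z=load('scene0.npz');C=depthpts(z); D=C[150:185,305:340].reshape(-1,3);D=D[D[:,2]>.03];print('dishes',D.mean(0))
"
```

```text
0.053 1659 [ 0.4921 -0.3703  0.0572] ((491.15704345703125, -370.3252258300781), (11.411175727844238, 80.44317626953125), 34.98415756225586)
0.01 4725 [ 0.4989 -0.361   0.0135] ((491.58453369140625, -369.9662780761719), (56.130489349365234, 110.25260162353516), 35.530364990234375)
dishes [ 0.37905401 -0.19172437  0.04641885]
```

Call:
{"method": "step_arm", "body": {"steps": [[0, 0.92, -0.13, 0, 0, 0, 0.6], [0, 0.9, -0.23, 0, 0, 0, 0.6], [0, 0.87, -0.31, 0, 0, 0, 0.6], [0, 0.83, -0.4, 0, 0, 0, 0.6], [0, 0.78, -0.4, 0, 0, 0, 0.6], [0, 0, 0, 0, 0, 0, 0.65], [0, 0, 0, 0, 0, 0, 0.65], [0, 0, 0, 0, 0, 0, 0.65], [0, 0, 0, 0, 0, 0, 0.65], [0, 0, 0, 0, 0, 0, 0.65]]}}

```text
time: 10.45
position: [0.4953, -0.3639, 0.3319]
tool_rot: [-0.299, 0.954, 0.001, -0.0]
ft_force: [-0.8, -0.5, -0.5]
grip_width: 0.0433
```

```bash
python3 -c "
from h import *
to((.491,-.3695),.206,-145)
"
```

```text
t 10.45 p [ 0.4953 -0.3639  0.3319] yaw -145.21 zax [-0.0017  0.0023 -1.    ] rail [-444.3   77.3] F [-0.8 -0.5 -0.5] w 0.0433
total units (mid yaw):  [ 0.27 -0.08  5.04] rz -0.027
  at present yaw: [ 0.27 -0.09  5.04]
```

Call:
{"method": "step_arm", "body": {"steps": [[0, 0.27, -0.09, 0, 0, 0, -0.03], [0, 0, 0, 0.8, 0, 0, 0], [0, 0, 0, 0.8, 0, 0, 0], [0, 0, 0, 0.8, 0, 0, 0], [0, 0, 0, 0.8, 0, 0, 0], [0, 0, 0, 0.7, 0, 0, 0], [0, 0, 0, 0.6, 0, 0, 0], [0, 0, 0, 0.5, 0, 0, 0], [0, 0, 0, 0, 0, 0, 0], [0, 0, 0, 0, 0, 0, 0]]}}

```text
time: 11.45
position: [0.4913, -0.3704, 0.2073]
tool_rot: [-0.303, 0.953, 0.0, -0.0]
ft_force: [1.5, -0.5, 0.1]
grip_width: 0.0433
```

Call:
{"method": "step_arm", "body": {"squeeze": 25, "steps": [[1, 0, 0, 0, 0, 0, 0], [1, 0, 0, 0, 0, 0, 0], [1, 0, 0, 0, 0, 0, 0], [1, 0, 0, 0, 0, 0, 0], [1, 0, 0, 0, 0, 0, 0], [1, 0, 0, 0, 0, 0, 0], [1, 0, 0, -0.3, 0, 0, 0], [1, 0, 0, -0.7, 0, 0, 0], [1, 0, 0, -1, 0, 0, 0], [1, 0, 0, -1, 0, 0, 0]]}}

```text
time: 12.45
position: [0.4909, -0.3699, 0.2824]
tool_rot: [-0.303, 0.953, 0.001, -0.001]
ft_force: [0.4, -0.2, -2.2]
grip_width: 0.01
```

```bash
python3 -c "
from h import *
from rig import eyes
to(r2w(-.114,0),.33,-95)
for n in ('side','wrist','scene'):
    i=eyes.camera_info(n); im,d=eyes.camera(n); np.savez(n+'4.npz',im=im,d=d,**{k:i[k] for k in 'KRt'})
im=np.load('side4.npz')['im'];cv2.imwrite('pics/d4.png',cv2.resize(im[60:220,280:480,::-1],None,fx=4,fy=3.75))
im=np.load('wrist4.npz')['im'];cv2.imwrite('pics/w4.png',im[...,::-1])
"
```

```text
t 12.45 p [ 0.4909 -0.3699  0.2824] yaw -144.75 zax [-0.0017  0.0017 -1.    ] rail [-450.7   81.1] F [ 0.4 -0.2 -2.2] w 0.01
total units (mid yaw):  [-13.58   2.72  -1.9 ] rz -6.219
  at present yaw: [-11.18   8.18  -1.9 ]
```

View pics/d4.png

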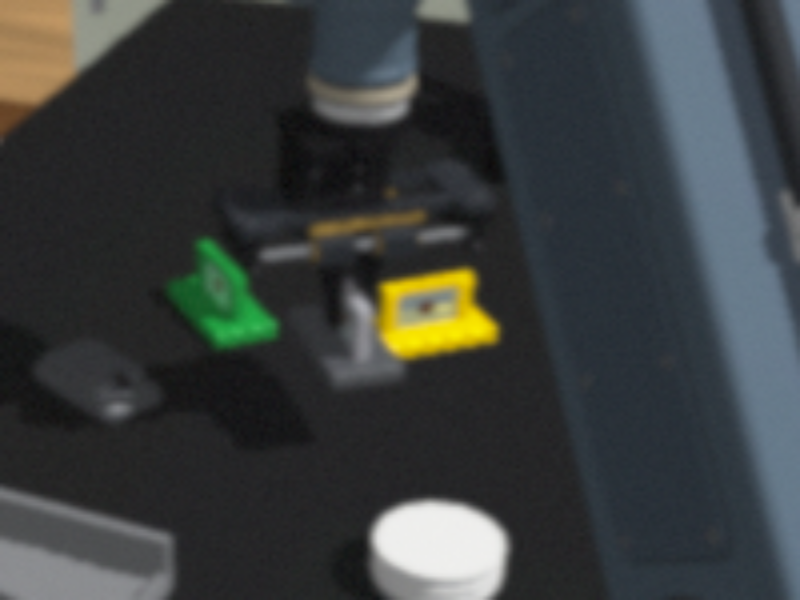

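View pics/w4.png

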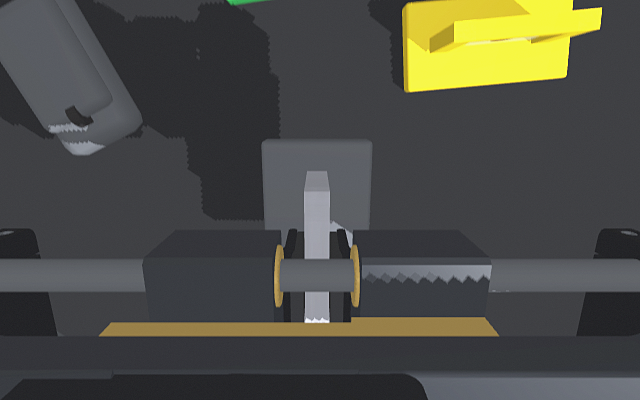

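The holder is gripped at 10 mm width and hangs level. Before carrying it over, I re-measure the carriage.

```bash
python3 -c "
from h import *
for n in('scene4.npz','side4.npz'):
    C=depthpts(load(n)); B=C.reshape(-1,3); B=B[(B[:,2]>.068)&(B[:,2]<.085)&(B[:,0]>.5)&(B[:,0]<.7)&(B[:,1]>-.13)&(B[:,1]<-.05)]
    r=cv2.minAreaRect((B[:,:2]*1000).astype(np.float32)); print(n,len(B),r,w2r(np.array(r[0])/1000)*1000)
"
```

```text
scene4.npz 166 ((598.6116943359375, -90.51515197753906), (11.124167442321777, 148.27305603027344), 84.21709442138672) [-162.97644474   -1.82296436]
side4.npz 259 ((595.0770263671875, -88.84030151367188), (12.992476463317871, 149.20970153808594), 84.75211334228516) [-161.6160342     1.84422597]
```

Call:
{"method": "step_arm", "body": {"steps": [[1, -0.9, 0.66, -0.3, 0, 0, 0], [1, -0.9, 0.66, -0.3, 0, 0, 0], [1, -0.9, 0.66, -0.3, 0, 0, 0], [1, -0.9, 0.66, -0.3, 0, 0, 0], [1, -0.9, 0.66, -0.3, 0, 0, 0], [1, -0.9, 0.66, -0.3, 0, 0, 0], [1, -0.9, 0.66, -0.1, 0, 0, 0], [1, -0.9, 0.66, 0, 0, 0, 0], [1, -0.9, 0.66, 0, 0, 0, 0], [1, -0.9, 0.66, 0, 0, 0, 0]]}}

```text
time: 13.6
position: [0.5794, -0.1044, 0.3277]
tool_rot: [-0.303, 0.953, 0.001, -0.002]
ft_force: [-0.5, -0.1, -3.3]
grip_width: 0.01
```

```bash
python3 -c "
from h import *
to(r2w(-.113,0),.33,-95)
"
```

```text
t 13.6 p [ 0.5794 -0.1044  0.3277] yaw -144.76 zax [-0.0037  0.0014 -1.    ] rail [-178.5   16.1] F [-0.5 -0.1 -3.3] w 0.01
total units (mid yaw):  [-2.65  0.52 -0.09] rz -6.22
  at present yaw: [-2.18  1.58 -0.09]
```

Call:
{"method": "step_arm", "body": {"steps": [[1, -0.73, 0.53, 0, 0, 0, 0], [1, -0.73, 0.53, 0, 0, 0, 0], [1, -0.72, 0.52, 0, 0, 0, 0], [1, 0, 0, 0, 0, 0, -0.9], [1, 0, 0, 0, 0, 0, -0.9], [1, 0, 0, 0, 0, 0, -0.9], [1, 0, 0, 0, 0, 0, -0.9], [1, 0, 0, 0, 0, 0, -0.9], [1, 0, 0, 0, 0, 0, -0.9], [1, 0, 0, 0, 0, 0, -0.82]]}}

```text
time: 14.6
position: [0.6008, -0.0418, 0.3275]
tool_rot: [-0.677, 0.736, 0.002, -0.001]
ft_force: [-0.1, 0.1, -2.8]
grip_width: 0.0098
```

```bash
python3 -c "
from h import *
from rig import eyes
to(r2w(-.113,0),.255,-95)
for n in ('side','wrist'):
    i=eyes.camera_info(n); im,d=eyes.camera(n); np.savez(n+'5.npz',im=im,d=d,**{k:i[k] for k in 'KRt'})
im=np.load('side5.npz')['im'];cv2.imwrite('pics/d5.png',cv2.resize(im[130:280,200:360,::-1],None,fx=4,fy=4))
im=np.load('wrist5.npz')['im'];cv2.imwrite('pics/w5.png',im[...,::-1])
z=load('wrist5.npz'); C=depthpts(z).reshape(-1,3)
B=C[(C[:,2]>.13)&(C[:,2]<.145)&(np.hypot(*(C[:,:2]-r2w(-.113,0)).T)<.07)]
r=[w2r(b) for b in B]; print(len(B)); 
if len(B): r=np.array(r); print(np.round(r.min(0)*1000),np.round(r.max(0)*1000))
"
```

```text
t 14.6 p [ 0.6008 -0.0418  0.3275] yaw -94.72 zax [-0.0041  0.001  -1.    ] rail [-114.3    0.2] F [-0.1  0.1 -2.8] w 0.0098
total units (mid yaw):  [-0.05 -0.01  2.9 ] rz 0.035
  at present yaw: [-0.05 -0.01  2.9 ]
8480
[-144.  -52.] [-88.  49.]
```

View pics/d5.png

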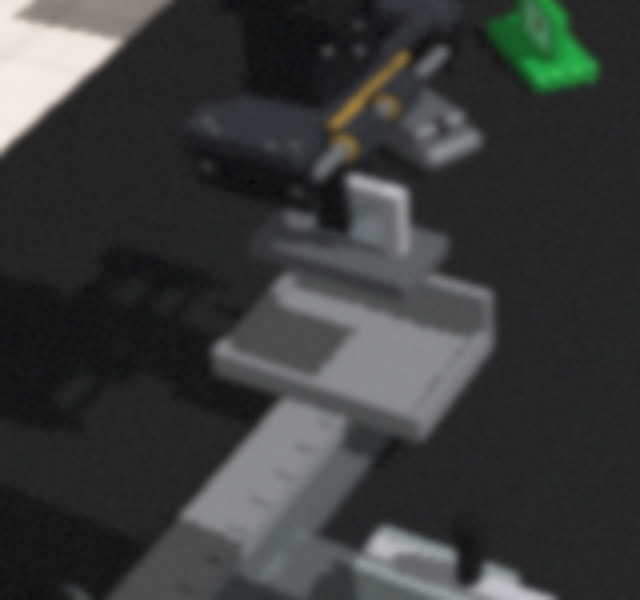

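View pics/w5.png

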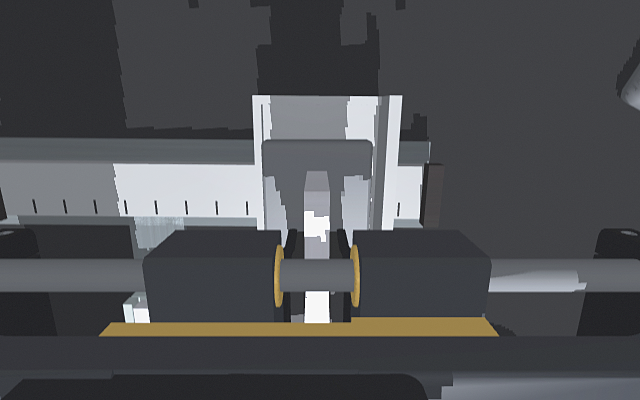

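The holder is level and square over the tray. I lower it in.

Call:
{"method": "step_arm", "body": {"steps": [[1, -0.1, -0.06, 0.2, 0, 0, 0.035], [1, 0, 0, 0.5, 0, 0, 0], [1, 0, 0, 0.5, 0, 0, 0], [1, 0, 0, 0.5, 0, 0, 0], [1, 0, 0, 0.4, 0, 0, 0], [1, 0, 0, 0.4, 0, 0, 0], [1, 0, 0, 0.3, 0, 0, 0], [1, 0, 0, 0.2, 0, 0, 0], [1, 0, 0, 0, 0, 0, 0], [1, 0, 0, 0, 0, 0, 0]]}}

```text
time: 15.7
position: [0.6035, -0.0397, 0.255]
tool_rot: [-0.674, 0.739, -0.0, 0.0]
ft_force: [0.1, 0.4, -2.8]
grip_width: 0.0097
```

```bash
python3 -c "
from h import *
to(r2w(-.113,0),.2493,-95)
"
```

```text
t 15.7 p [ 0.6035 -0.0397  0.255 ] yaw -95.28 zax [ 6.e-04 -2.e-04 -1.e+00] rail [-111.9   -2.2] F [ 0.1  0.4 -2.8] w 0.0097
total units (mid yaw):  [0.04 0.09 0.23] rz -0.035
  at present yaw: [0.04 0.09 0.23]
```

Call:
{"method": "step_arm", "body": {"steps": [[1, 0, 0, 0.06, 0, 0, -0.03], [1, 0, 0, 0.06, 0, 0, 0], [1, 0, 0, 0.05, 0, 0, 0], [1, 0, 0, 0.05, 0, 0, 0], [1, 0, 0, 0, 0, 0, 0], [1, 0, 0, 0, 0, 0, 0], [1, 0, 0, 0, 0, 0, 0], [1, 0, 0, 0, 0, 0, 0], [1, 0, 0, 0, 0, 0, 0], [1, 0, 0, 0, 0, 0, 0]]}}

```text
time: 16.7
position: [0.6034, -0.0396, 0.2495]
tool_rot: [-0.675, 0.738, -0.0, 0.0]
ft_force: [-0.9, -0.3, 0.8]
grip_width: 0.0099
```

```bash
python3 -c "
from h import *
from rig import eyes
info()
n='side'
i=eyes.camera_info(n); im,d=eyes.camera(n)
cv2.imwrite('pics/d6.png',cv2.resize(im[150:260,230:350,::-1],None,fx=5,fy=5))
"
```

```text
t 16.7 p [ 0.6034 -0.0396  0.2495] yaw -95.04 zax [ 4.e-04 -1.e-04 -1.e+00] rail [-111.9   -2.1] F [-0.9 -0.3  0.8] w 0.0099
```

View pics/d6.png

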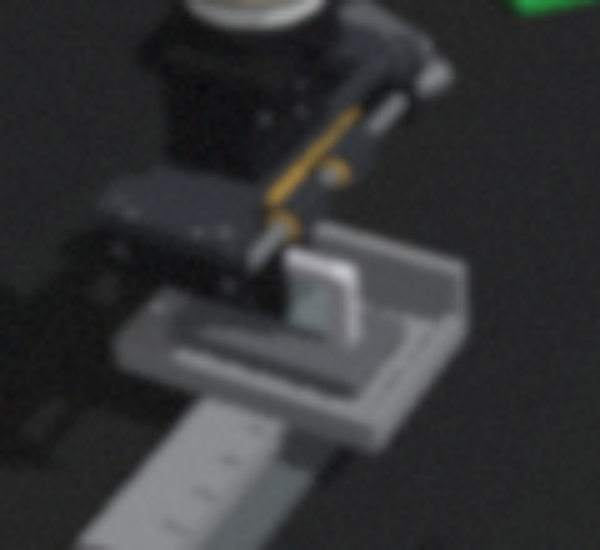

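The holder is seated in the tray (its weight is off the wrist). I release it with a narrow opening, lift, and go behind the back plate.

Call:
{"method": "step_arm", "body": {"steps": [[0.5, 0, 0, 0, 0, 0, 0], [0.5, 0, 0, 0, 0, 0, 0], [0.5, 0, 0, 0, 0, 0, 0], [0.5, 0, 0, 0, 0, 0, 0], [0.5, 0, 0, -0.3, 0, 0, 0], [0.5, 0, 0, -0.5, 0, 0, 0], [0.5, 0, 0, -0.6, 0, 0, 0], [0.5, 0, 0, -0.6, 0, 0, 0], [0.5, 0, 0, -0.6, 0, 0, 0], [0.5, 0, 0, -0.3, 0, 0, 0]]}}

```text
time: 17.75
position: [0.6038, -0.0397, 0.3244]
tool_rot: [-0.675, 0.737, -0.002, 0.001]
ft_force: [0.7, -0.8, -0.4]
grip_width: 0.0219
```

Call:
{"method": "step_arm", "body": {"steps": [[1, 0.5, 0.02, 0, 0, 0, 0], [1, 0.6, 0.02, 0, 0, 0, 0], [1, 0.6, 0.02, 0, 0, 0, 0], [1, 0.6, 0.02, 0, 0, 0, 0], [1, 0.6, 0, 0, 0, 0, 0], [1, 0.4, 0, 0, 0, 0, 0], [1, 0, 0, 0, 0, 0, 0], [1, 0, 0, 0, 0, 0, 0], [1, 0, 0, 0, 0, 0, 0], [1, 0, 0, 0, 0, 0, 0]]}}

```text
time: 18.75
position: [0.5941, -0.1209, 0.3218]
tool_rot: [-0.676, 0.737, 0.0, 0.0]
ft_force: [-0.5, -0.4, 0.7]
grip_width: 0.0005
```

```bash
python3 -c "
from h import *
from rig import eyes
to(r2w(-.195,0),.240,-95)
for n in ('side','scene'):
    i=eyes.camera_info(n); im,d=eyes.camera(n); np.savez(n+'7.npz',im=im,d=d,**{k:i[k] for k in 'KRt'})
im=np.load('side7.npz')['im'];cv2.imwrite('pics/d7.png',cv2.resize(im[150:270,230:350,::-1],None,fx=5,fy=5))
im=np.load('scene7.npz')['im'];cv2.imwrite('pics/s7.png',cv2.resize(im[170:270,250:370,::-1],None,fx=5,fy=5))
C=depthpts(load('scene7.npz')).reshape(-1,3)
B=C[(C[:,2]>.07)&(C[:,2]<.084)&(C[:,0]>.5)&(C[:,0]<.7)&(C[:,1]>-.13)&(C[:,1]<-.05)]
print('plate',len(B),[np.round(w2r(b)*1000,1) for b in B[::25]])
"
```

```text
t 18.75 p [ 0.5941 -0.1209  0.3218] yaw -94.98 zax [-1.e-04  2.e-04 -1.e+00] rail [-1.937e+02  1.000e-01] F [-0.5 -0.4  0.7] w 0.0005
total units (mid yaw):  [ 0.05 -0.    3.27] rz 0.002
  at present yaw: [ 0.05 -0.    3.27]
plate 146 [array([-164.2,   67.8]), array([-161.4,   42.9]), array([-156.2,   20.6]), array([-159.5,  -10.4]), array([-162.1,  -37.4]), array([-166.1,  -63. ])]
```

View pics/d7.png

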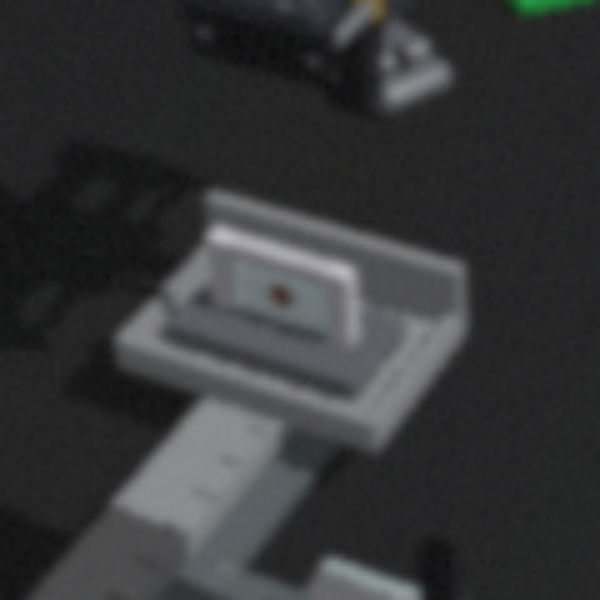

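View pics/s7.png

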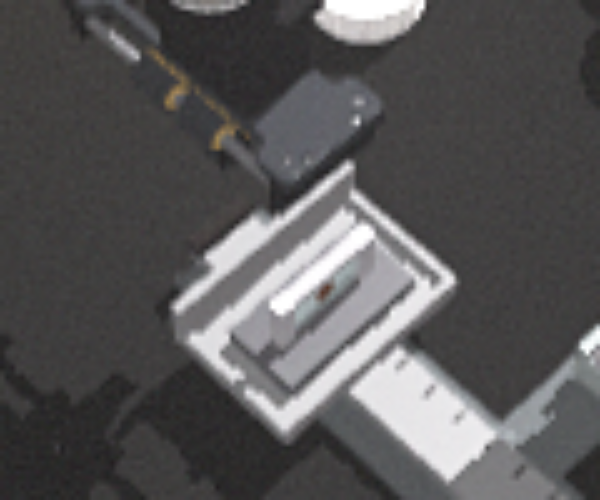

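The holder lies flat and centred in the tray, long side across the rail. I descend behind the plate and push gently on the centre line.

Call:
{"method": "step_arm", "body": {"steps": [[1, 0.03, 0, 0.5, 0, 0, 0], [1, 0, 0, 0.6, 0, 0, 0], [1, 0, 0, 0.6, 0, 0, 0], [1, 0, 0, 0.6, 0, 0, 0], [1, 0, 0, 0.5, 0, 0, 0], [1, 0, 0, 0.4, 0, 0, 0], [1, 0, 0, 0.07, 0, 0, 0], [1, 0, 0, 0, 0, 0, 0], [1, -0.15, 0, 0, 0, 0, 0], [1, -0.15, 0, 0, 0, 0, 0]]}}

```text
time: 19.85
position: [0.5949, -0.1148, 0.2407]
tool_rot: [-0.675, 0.738, -0.001, 0.0]
ft_force: [-0.4, 0.0, 0.3]
grip_width: 0.0001
```

```bash
python3 -c "
from h import *
info()
"
```

```text
t 19.85 p [ 0.5949 -0.1148  0.2407] yaw -95.05 zax [ 1.4e-03 -5.0e-04 -1.0e+00] rail [-187.5   -0.3] F [-0.4  0.   0.3] w 0.0001
```

Call:
{"method": "step_arm", "body": {"steps": [[1, -0.15, 0, 0, 0, 0, 0], [1, -0.2, 0, 0, 0, 0, 0], [1, -0.2, 0, 0, 0, 0, 0], [1, -0.2, 0, 0, 0, 0, 0], [1, -0.2, 0, 0, 0, 0, 0], [1, -0.25, 0, 0, 0, 0, 0], [1, -0.25, 0, 0, 0, 0, 0], [1, -0.25, 0, 0, 0, 0, 0], [1, -0.25, 0, 0, 0, 0, 0], [1, -0.25, 0, 0, 0, 0, 0]]}}

```text
time: 20.85
position: [0.5997, -0.0599, 0.2403]
tool_rot: [-0.675, 0.737, -0.0, -0.0]
ft_force: [-0.4, -5.2, 2.4]
grip_width: 0.0005
```

```bash
python3 -c "
from h import *
from rig import eyes
info()
n='side'
im,d=eyes.camera(n)
cv2.imwrite('pics/d8.png',cv2.resize(im[150:290,210:350,::-1],None,fx=4,fy=4))
"
```

```text
t 20.85 p [ 0.5997 -0.0599  0.2403] yaw -95.03 zax [ 7.e-04 -7.e-04 -1.e+00] rail [-132.4   -0.2] F [-0.4 -5.2  2.4] w 0.0005
```

View pics/d8.png

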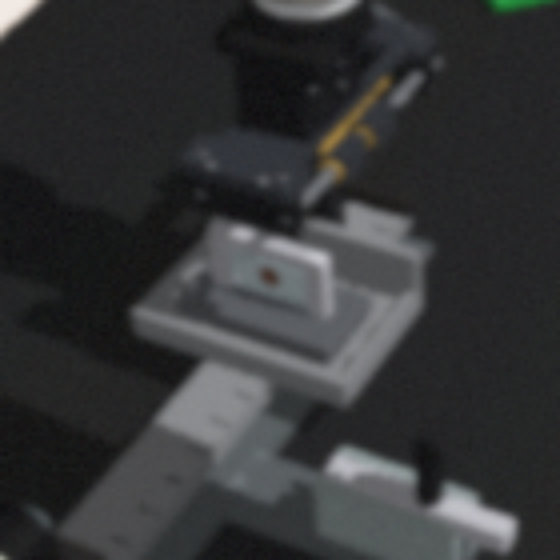

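The carriage is sliding freely at about 5 N. I continue.

Call:
{"method": "step_arm", "body": {"steps": [[1, -0.3, 0, 0, 0, 0, 0], [1, -0.35, 0, 0, 0, 0, 0], [1, -0.35, 0, 0, 0, 0, 0], [1, -0.35, 0, 0, 0, 0, 0], [1, -0.35, 0, 0, 0, 0, 0], [1, -0.35, 0, 0, 0, 0, 0], [1, -0.35, 0, 0, 0, 0, 0], [1, -0.35, 0, 0, 0, 0, 0], [1, -0.35, 0, 0, 0, 0, 0], [1, -0.3, 0, 0, 0, 0, 0]]}}

```text
time: 21.9
position: [0.6068, 0.0249, 0.2401]
tool_rot: [-0.675, 0.737, 0.0, -0.0]
ft_force: [-0.2, -4.8, 2.1]
grip_width: 0.0008
```

Call:
{"method": "step_arm", "body": {"steps": [[1, -0.3, 0, 0, 0, 0, 0], [1, -0.3, 0, 0, 0, 0, 0], [1, -0.3, 0, 0, 0, 0, 0], [1, -0.3, 0, 0, 0, 0, 0], [1, -0.25, 0, 0, 0, 0, 0], [1, -0.2, 0, 0, 0, 0, 0], [1, -0.2, 0, 0, 0, 0, 0], [1, -0.2, 0, 0, 0, 0, 0], [1, -0.15, 0, 0, 0, 0, 0], [1, -0.1, 0, 0, 0, 0, 0]]}}

```text
time: 22.9
position: [0.6118, 0.0821, 0.24]
tool_rot: [-0.675, 0.737, 0.0, -0.0]
ft_force: [-1.1, -5.8, 3.2]
grip_width: 0.0008
```

```bash
python3 -c "
from h import *
from rig import eyes
info()
n='side'
im,d=eyes.camera(n)
cv2.imwrite('pics/d9.png',cv2.resize(im[170:340,170:350,::-1],None,fx=3.5,fy=3.5))
"
```

```text
t 22.9 p [0.6118 0.0821 0.24  ] yaw -95.02 zax [-8.e-04 -3.e-04 -1.e+00] rail [10.1  0.1] F [-1.1 -5.8  3.2] w 0.0008
```

View pics/d9.png

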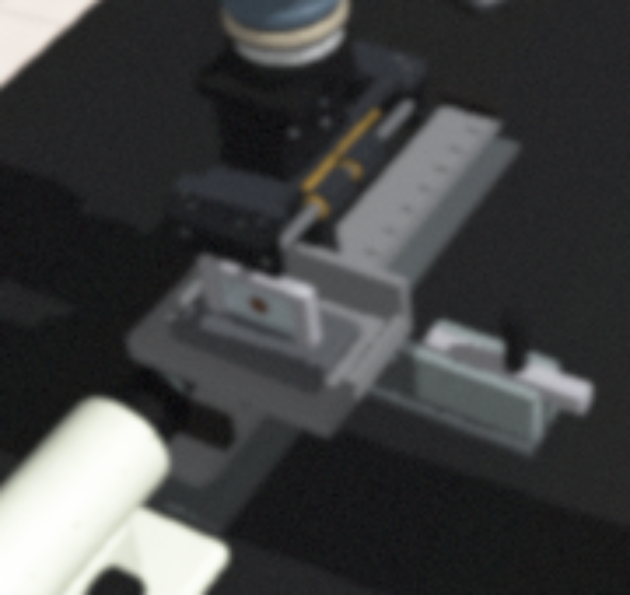

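Call:
{"method": "step_arm", "body": {"steps": [[1, -0.1, 0, 0, 0, 0, 0], [1, -0.1, 0, 0, 0, 0, 0], [1, -0.08, 0, 0, 0, 0, 0], [1, -0.08, 0, 0, 0, 0, 0], [1, -0.06, 0, 0, 0, 0, 0], [1, -0.06, 0, 0, 0, 0, 0], [1, -0.06, 0, 0, 0, 0, 0], [1, -0.05, 0, 0, 0, 0, 0], [1, -0.05, 0, 0, 0, 0, 0], [1, 0, 0, 0, 0, 0, 0]]}}

```text
time: 23.95
position: [0.6132, 0.0978, 0.2399]
tool_rot: [-0.675, 0.738, 0.0, -0.0]
ft_force: [-0.6, -4.8, 2.7]
grip_width: 0.0004
```

```bash
python3 -c "
from h import *
info()
"
```

```text
t 23.95 p [0.6132 0.0978 0.2399] yaw -95.04 zax [-8.e-04 -0.e+00 -1.e+00] rail [25.9  0.1] F [-0.6 -4.8  2.7] w 0.0004
```

Call:
{"method": "step_arm", "body": {"steps": [[1, -0.04, 0, 0, 0, 0, 0], [1, -0.04, 0, 0, 0, 0, 0], [1, -0.04, 0, 0, 0, 0, 0], [1, 0, 0, 0, 0, 0, 0], [1, 0, 0, 0, 0, 0, 0], [1, 0, 0, 0, 0, 0, 0], [1, 0, 0, 0, 0, 0, 0], [1, 0, 0, 0, 0, 0, 0], [1, 0, 0, 0, 0, 0, 0], [1, 0, 0, 0, 0, 0, 0]]}}

```text
time: 24.95
position: [0.6135, 0.1008, 0.2399]
tool_rot: [-0.675, 0.737, 0.0, -0.0]
ft_force: [-1.7, -5.8, 2.6]
grip_width: 0.0004
```

```bash
python3 -c "
from h import *
info()
"
```

```text
t 24.95 p [0.6135 0.1008 0.2399] yaw -95.04 zax [-6.e-04 -0.e+00 -1.e+00] rail [28.9  0. ] F [-1.7 -5.8  2.6] w 0.0004
```

Call:
{"method": "step_arm", "body": {"steps": [[1, -0.04, 0, 0, 0, 0, 0], [1, -0.04, 0, 0, 0, 0, 0], [1, 0, 0, 0, 0, 0, 0], [1, 0, 0, 0, 0, 0, 0], [1, 0, 0, 0, 0, 0, 0], [1, 0, 0, 0, 0, 0, 0], [1, 0, 0, 0, 0, 0, 0], [1, 0, 0, 0, 0, 0, 0], [1, 0, 0, 0, 0, 0, 0], [1, 0, 0, 0, 0, 0, 0]]}}

```text
time: 25.95
position: [0.6138, 0.1029, 0.2399]
tool_rot: [-0.675, 0.738, 0.0, 0.0]
ft_force: [-0.6, -3.0, -0.3]
grip_width: 0.0004
```

```bash
python3 -c "
from h import *
info()
"
```

```text
t 25.95 p [0.6138 0.1029 0.2399] yaw -95.05 zax [ 1.e-04  3.e-04 -1.e+00] rail [31.  -0.1] F [-0.6 -3.  -0.3] w 0.0004
```

Call:
{"method": "step_arm", "body": {"steps": [[1, -0.04, 0, 0, 0, 0, 0], [1, -0.04, 0, 0, 0, 0, 0], [1, 0, 0, 0, 0, 0, 0], [1, 0, 0, 0, 0, 0, 0], [1, 0, 0, 0, 0, 0, 0], [1, 0, 0, 0, 0, 0, 0], [1, 0, 0, 0, 0, 0, 0], [1, 0, 0, 0, 0, 0, 0], [1, 0, 0, 0, 0, 0, 0], [1, 0, 0, 0, 0, 0, 0]]}}

```text
time: 26.95
position: [0.614, 0.1047, 0.24]
tool_rot: [-0.675, 0.738, 0.0, -0.0]
ft_force: [-0.0, -3.5, -0.0]
grip_width: 0.0
```

```bash
python3 -c "
from h import *
info()
"
```

```text
t 26.95 p [0.614  0.1047 0.24  ] yaw -95.04 zax [-1.e-04  0.e+00 -1.e+00] rail [32.9 -0.1] F [-0.  -3.5 -0. ] w 0.0
```

Call:
{"method": "step_arm", "body": {"steps": [[1, -0.04, 0, 0, 0, 0, 0], [1, -0.04, 0, 0, 0, 0, 0], [1, -0.04, 0, 0, 0, 0, 0], [1, 0, 0, 0, 0, 0, 0], [1, 0, 0, 0, 0, 0, 0], [1, 0, 0, 0, 0, 0, 0], [1, 0, 0, 0, 0, 0, 0], [1, 0, 0, 0, 0, 0, 0], [1, 0, 0, 0, 0, 0, 0], [1, 0, 0, 0, 0, 0, 0]]}}

```text
time: 27.95
position: [0.6143, 0.1067, 0.24]
tool_rot: [-0.676, 0.737, -0.001, -0.001]
ft_force: [-0.9, -8.1, 0.3]
grip_width: 0.0006
```

```bash
python3 -c "
from h import *
info()
from rig import eyes
n='side'
im,d=eyes.camera(n)
cv2.imwrite('pics/d10.png',cv2.resize(im[190:340,150:330,::-1],None,fx=4,fy=4))
im,d=eyes.camera('scene')
cv2.imwrite('pics/s10.png',cv2.resize(im[230:350,320:460,::-1],None,fx=5,fy=5))
"
```

```text
t 27.95 p [0.6143 0.1067 0.24  ] yaw -95.0 zax [-4.0e-04 -2.4e-03 -1.0e+00] rail [34.8 -0.3] F [-0.9 -8.1  0.3] w 0.0006
```

View pics/d10.png

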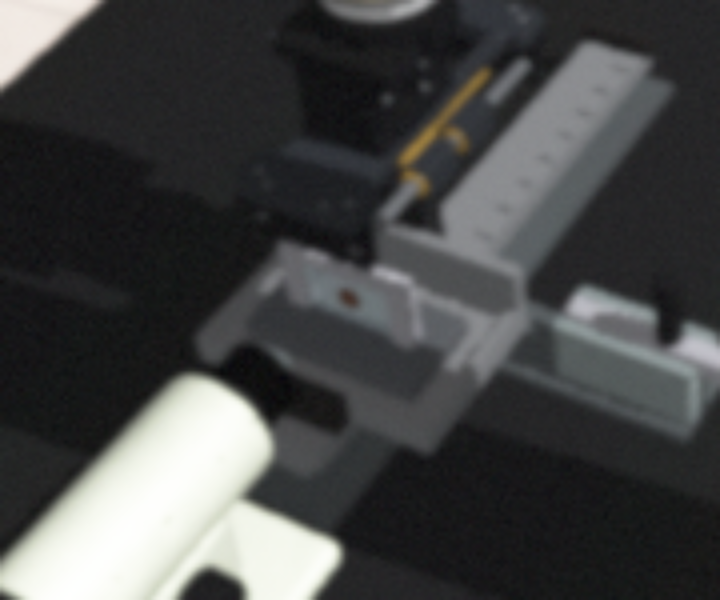

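View pics/s10.png

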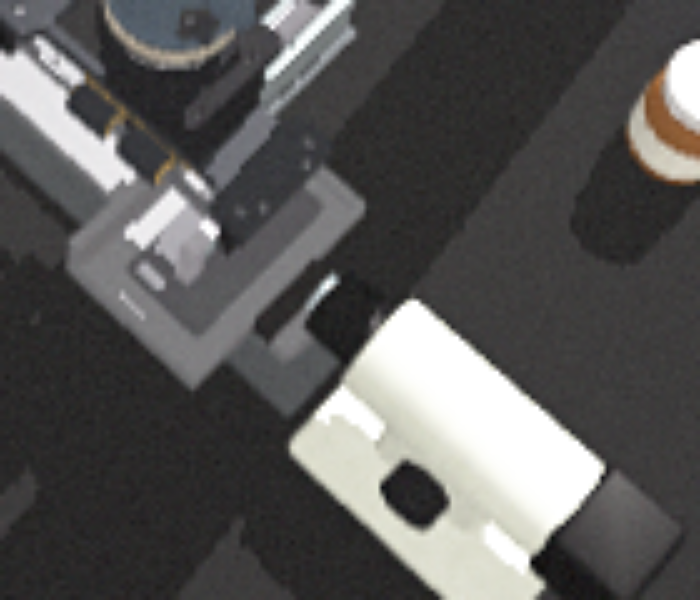

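Call:
{"method": "step_arm", "body": {"steps": [[1, -0.04, 0, 0, 0, 0, 0], [1, -0.04, 0, 0, 0, 0, 0], [1, 0, 0, 0, 0, 0, 0], [1, 0, 0, 0, 0, 0, 0], [1, 0, 0, 0, 0, 0, 0], [1, 0, 0, 0, 0, 0, 0], [1, 0, 0, 0, 0, 0, 0], [1, 0, 0, 0, 0, 0, 0], [1, 0, 0, 0, 0, 0, 0], [1, 0, 0, 0, 0, 0, 0]]}}

```text
time: 29.05
position: [0.6145, 0.1072, 0.24]
tool_rot: [-0.676, 0.737, -0.002, -0.002]
ft_force: [-2.3, -13.3, 0.4]
grip_width: 0.0004
```

```bash
python3 -c "
from h import *
info()
"
```

```text
t 29.05 p [0.6145 0.1072 0.24  ] yaw -94.95 zax [-0.0011 -0.0053 -1.    ] rail [35.4 -0.4] F [ -2.3 -13.3   0.4] w 0.0004
```

The stop is felt: 13 N with almost no further travel. I back off, lift, and measure the carriage before pushing the bolt.

Call:
{"method": "step_arm", "body": {"steps": [[1, 0.2, 0, 0, 0, 0, 0], [1, 0.3, 0, 0, 0, 0, 0], [1, 0.3, 0, 0, 0, 0, 0], [1, 0.2, 0, -0.5, 0, 0, 0], [1, 0.2, 0.2, -0.8, 0, 0, 0], [1, 0, 0.6, -0.9, 0, 0, 0], [1, 0, 1, -0.9, 0, 0, 0], [1, 0, 1, 0, 0, 0, 0], [1, 0, 1, 0, 0, 0, 0], [1, 0, 1, 0, 0, 0, 0]]}}

```text
time: 30.05
position: [0.4914, 0.0905, 0.3188]
tool_rot: [-0.675, 0.738, -0.001, 0.001]
ft_force: [-0.1, 0.2, -0.7]
grip_width: 0.0006
```

```bash
python3 -c "
from h import *
to(r2w(.034,.192),.33,-95)
from rig import eyes
for n in ('side','scene'):
    i=eyes.camera_info(n); im,d=eyes.camera(n); np.savez(n+'11.npz',im=im,d=d,**{k:i[k] for k in 'KRt'})
    B=depthpts(load(n+'11.npz')).reshape(-1,3); B=B[(B[:,2]>.070)&(B[:,2]<.083)]
    R=(B[:,:2]-O)@np.stack([UX,UY],1); k=(abs(R[:,1])<.085)&(R[:,0]>.02)&(R[:,0]<.07); R=R[k]
    print(n,len(R),np.round(np.percentile(R[:,0],[2,50,98])*1000,1),np.round([R[:,1].min(),R[:,1].max()],3), cv2.minAreaRect((R*1000).astype(np.float32)))
im=np.load('side11.npz')['im']
cv2.imwrite('pics/d11.png',cv2.resize(im[190:340,150:350,::-1],None,fx=4,fy=4))
im=np.load('scene11.npz')['im']
cv2.imwrite('pics/s11.png',cv2.resize(im[220:340,320:460,::-1],None,fx=5,fy=5))
"
```

```text
t 30.05 p [0.4914 0.0905 0.3188] yaw -95.05 zax [ 2.3e-03  4.0e-04 -1.0e+00] rail [  8.1 120.8] F [-0.1  0.2 -0.7] w 0.0006
total units (mid yaw):  [-1.04  2.85 -0.45] rz -0.006
  at present yaw: [-1.04  2.85 -0.45]
side 310 [43.8 50.8 53.6] [-0.075  0.076] ((48.19635009765625, 0.3311309814453125), (11.430668830871582, 151.03268432617188), 0.6085471510887146)
scene 166 [43.3 48.1 52.1] [-0.076  0.074] ((47.70374298095703, -1.1510772705078125), (9.53306770324707, 150.62232971191406), 0.14324502646923065)
```

View pics/d11.png

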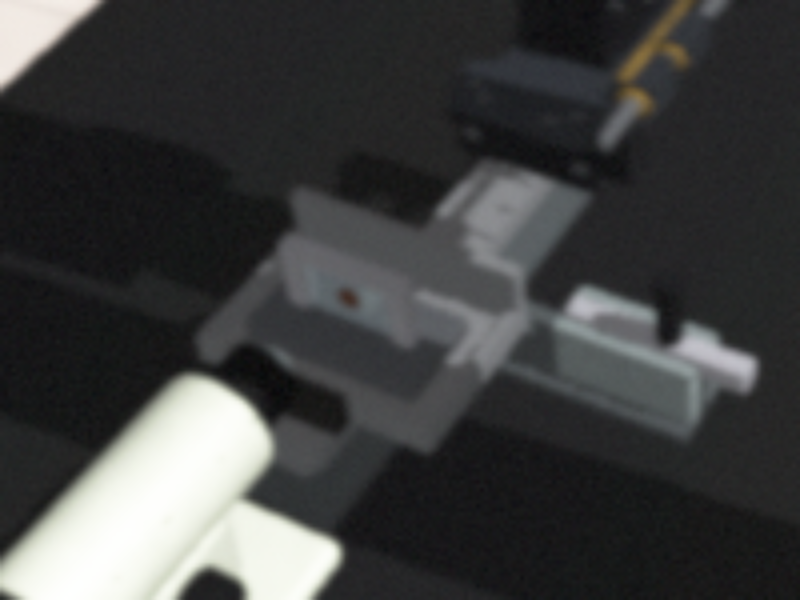

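View pics/s11.png

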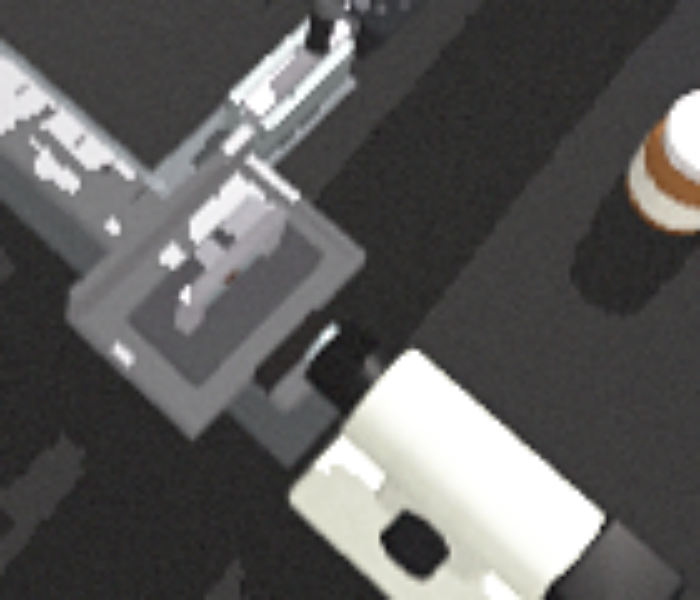

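The plate's rear face is measured at about 44–45 mm, so the carriage is home, and the front touches the black stop at (265,375) in the crop. The holder is still flat. Next, the bolt from outside.

Call:
{"method": "step_arm", "body": {"steps": [[1, -0.3, 0.6, 0, 0, 0, 0], [1, -0.3, 0.8, 0, 0, 0, 0], [1, -0.3, 0.8, 0, 0, 0, 0], [1, -0.14, 0.65, 0, 0, 0, 0], [1, 0, 0, 0.6, 0, 0, 0], [1, 0, 0, 0.6, 0, 0, 0], [1, 0, 0, 0.6, 0, 0, 0], [1, 0, 0, 0.6, 0, 0, 0], [1, 0, 0, 0.5, 0, 0, 0], [1, 0, 0, 0.1, 0, 0, 0]]}}

```text
time: 31.15
position: [0.4241, 0.1229, 0.2416]
tool_rot: [-0.675, 0.738, 0.0, -0.0]
ft_force: [-1.0, -0.0, 0.5]
grip_width: 0.0011
```

```bash
python3 -c "
from h import *
to(r2w(.034,.134),.244,-95)
from rig import eyes
im,d=eyes.camera('side')
cv2.imwrite('pics/d12.png',cv2.resize(im[190:340,200:400,::-1],None,fx=4,fy=4))
"
```

```text
t 31.15 p [0.4241 0.1229 0.2416] yaw -95.05 zax [-8.e-04  2.e-04 -1.e+00] rail [ 34.4 190.6] F [-1.  -0.   0.5] w 0.0011
total units (mid yaw):  [ 0.01 -2.27 -0.1 ] rz -0.006
  at present yaw: [ 0.01 -2.27 -0.1 ]
```

View pics/d12.png

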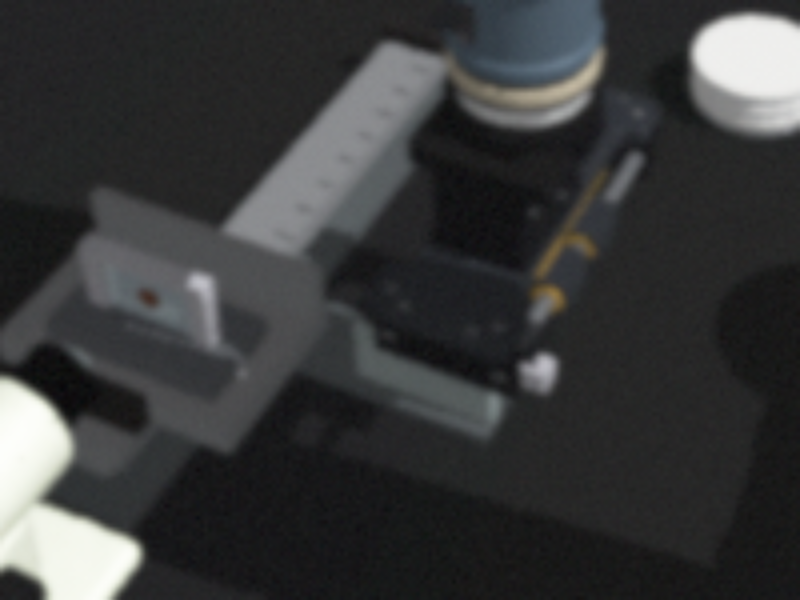

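Call:
{"method": "step_arm", "body": {"steps": [[1, 0, -0.2, -0.08, 0, 0, 0], [1, 0, -0.25, 0, 0, 0, 0], [1, 0, -0.25, 0, 0, 0, 0], [1, 0, -0.25, 0, 0, 0, 0], [1, 0, -0.25, 0, 0, 0, 0], [1, 0, -0.25, 0, 0, 0, 0], [1, 0, -0.25, 0, 0, 0, 0], [1, 0, -0.2, 0, 0, 0, 0], [1, 0, -0.1, 0, 0, 0, 0], [1, 0, -0.1, 0, 0, 0, 0]]}}

```text
time: 32.2
position: [0.476, 0.1178, 0.2445]
tool_rot: [-0.675, 0.738, 0.0, -0.0]
ft_force: [-1.7, -1.4, 2.3]
grip_width: 0.0004
```

```bash
python3 -c "
from h import *
to(r2w(.034,.134),.244,-95)
"
```

```text
t 32.2 p [0.476  0.1178 0.2445] yaw -95.04 zax [-3.e-04 -1.e-04 -1.e+00] rail [ 33.9 138.5] F [-1.7 -1.4  2.3] w 0.0004
total units (mid yaw):  [-0.   -0.18  0.02] rz -0.005
  at present yaw: [-0.   -0.18  0.02]
```

Call:
{"method": "step_arm", "body": {"steps": [[1, 0, -0.05, 0, 0, 0, 0], [1, 0, -0.05, 0, 0, 0, 0], [1, 0, -0.05, 0, 0, 0, 0], [1, 0, 0, 0, 0, 0, 0], [1, 0, 0, 0, 0, 0, 0], [1, 0, 0, 0, 0, 0, 0], [1, 0, 0, 0, 0, 0, 0], [1, 0, 0, 0, 0, 0, 0], [1, 0, 0, 0, 0, 0, 0], [1, 0, 0, 0, 0, 0, 0]]}}

```text
time: 33.2
position: [0.4797, 0.1176, 0.2445]
tool_rot: [-0.675, 0.738, -0.0, 0.0]
ft_force: [-0.7, -1.9, 0.8]
grip_width: 0.0005
```

```bash
python3 -c "
from h import *
info()
"
```

```text
t 33.2 p [0.4797 0.1176 0.2445] yaw -95.04 zax [ 2.e-04 -0.e+00 -1.e+00] rail [ 34.  134.8] F [-0.7 -1.9  0.8] w 0.0005
```

Call:
{"method": "step_arm", "body": {"steps": [[1, 0, -0.04, 0, 0, 0, 0], [1, 0, -0.04, 0, 0, 0, 0], [1, 0, -0.04, 0, 0, 0, 0], [1, 0, 0, 0, 0, 0, 0], [1, 0, 0, 0, 0, 0, 0], [1, 0, 0, 0, 0, 0, 0], [1, 0, 0, 0, 0, 0, 0], [1, 0, 0, 0, 0, 0, 0], [1, 0, 0, 0, 0, 0, 0], [1, 0, 0, 0, 0, 0, 0]]}}

```text
time: 34.2
position: [0.481, 0.1174, 0.2443]
tool_rot: [-0.675, 0.737, 0.002, -0.002]
ft_force: [-5.8, -1.5, 3.7]
grip_width: 0.0006
```

```bash
python3 -c "
from h import *
info()
"
```

```text
t 34.2 p [0.481  0.1174 0.2443] yaw -95.04 zax [-0.0053  0.     -1.    ] rail [ 33.9 133.5] F [-5.8 -1.5  3.7] w 0.0006
```

Call:
{"method": "step_arm", "body": {"steps": [[1, 0, -0.04, 0, 0, 0, 0], [1, 0, -0.04, 0, 0, 0, 0], [1, 0, 0, 0, 0, 0, 0], [1, 0, 0, 0, 0, 0, 0], [1, 0, 0, 0, 0, 0, 0], [1, 0, 0, 0, 0, 0, 0], [1, 0, 0, 0, 0, 0, 0], [1, 0, 0, 0, 0, 0, 0], [1, 0, 0, 0, 0, 0, 0], [1, 0, 0, 0, 0, 0, 0]]}}

```text
time: 35.2
position: [0.4817, 0.1174, 0.2441]
tool_rot: [-0.675, 0.737, 0.003, -0.003]
ft_force: [-9.0, -0.8, 5.6]
grip_width: 0.0006
```

```bash
python3 -c "
from h import *
info()
"
```

```text
t 35.2 p [0.4817 0.1174 0.2441] yaw -95.03 zax [-0.0092  0.     -1.    ] rail [ 33.9 132.7] F [-9.  -0.8  5.6] w 0.0006
```

The bolt meets its stop at 9 N, above the 2–4 N sliding force. I back off, lift clear and check.

Call:
{"method": "step_arm", "body": {"steps": [[1, 0, 0.3, 0, 0, 0, 0], [1, 0, 0.4, 0, 0, 0, 0], [1, 0, 0.3, 0, 0, 0, 0], [1, 0, 0, -0.8, 0, 0, 0], [1, 0, 0, -0.8, 0, 0, 0], [1, 0, 0, -0.9, 0, 0, 0], [1, 0.5, 0, -0.9, 0, 0, 0], [1, 1, 0, -0.9, 0, 0, 0], [1, 1, 0, 0, 0, 0, 0], [1, 1, 0, 0, 0, 0, 0]]}}

```text
time: 36.2
position: [0.452, 0.0316, 0.3531]
tool_rot: [-0.676, 0.737, -0.002, 0.001]
ft_force: [-0.6, 0.6, 0.2]
grip_width: 0.0002
```

Call:
{"method": "step_arm", "body": {"steps": [[1, 1, 0, 0, 0, 0, 0], [1, 1, 0, 0, 0, 0, 0], [1, 1, 0, 0, 0, 0, 0], [1, 1, 0, 0, 0, 0, 0], [1, 1, 0, 0, 0, 0, 0], [1, 1, 0, 0, 0, 0, 0], [1, 0, 0, 0, 0, 0, 0], [1, 0, 0, 0, 0, 0, 0], [1, 0, 0, 0, 0, 0, 0], [1, 0, 0, 0, 0, 0, 0]]}}

```text
time: 37.2
position: [0.4387, -0.1162, 0.352]
tool_rot: [-0.676, 0.737, 0.0, 0.0]
ft_force: [0.1, -0.5, 0.4]
grip_width: 0.0006
```

```bash
python3 -c "
from h import *
info()
from rig import eyes
for n in ('side','scene'):
    i=eyes.camera_info(n); im,d=eyes.camera(n); np.savez(n+'13.npz',im=im,d=d,**{k:i[k] for k in 'KRt'})
    C=depthpts(load(n+'13.npz')).reshape(-1,3); R=(C[:,:2]-O)@np.stack([UX,UY],1)
    def s(nm,z0,z1,x0,x1,y0,y1):
        k=(C[:,2]>z0)&(C[:,2]<z1)&(R[:,0]>x0)&(R[:,0]<x1)&(R[:,1]>y0)&(R[:,1]<y1); r=R[k]*1000
        print(n,nm,len(r),*( [np.round(np.percentile(r,[2,98],axis=0),1).tolist(),np.round(cv2.minAreaRect(r.astype(np.float32))[0],1), cv2.minAreaRect(r.astype(np.float32))[2]] if len(r)>3 else []))
    s('plate',.07,.083,.02,.07,-.09,.09); s('knob',.085,.1,.01,.06,.09,.18); s('frame',.094,.106,.07,.125,-.06,.06); s('base',.05,.06,.055,.136,-.064,.064)
im=np.load('side13.npz')['im']
cv2.imwrite('pics/d13.png',cv2.resize(im[190:340,150:350,::-1],None,fx=4,fy=4))
im=np.load('scene13.npz')['im']
cv2.imwrite('pics/s13.png',im[...,::-1]);cv2.imwrite('pics/s13c.png',cv2.resize(im[220:340,320:460,::-1],None,fx=5,fy=5))
"
```

```text
t 37.2 p [ 0.4387 -0.1162  0.352 ] yaw -94.96 zax [-2.e-04  4.e-04 -1.e+00] rail [-202.5  155.3] F [ 0.1 -0.5  0.4] w 0.0006
side plate 312 [[43.8, -71.9], [53.7, 74.6]] [49.   0.3] 0.4260546863079071
side knob 57 [[27.0, 110.9], [41.0, 125.0]] [ 34.2 118.2] 61.60693359375
side frame 196 [[94.9, -37.9], [105.5, 40.1]] [99.4  0.4] 89.5819091796875
side base 698 [[74.9, -51.3], [128.1, 55.4]] [100.3   0.9] 0.30285704135894775
scene plate 167 [[43.4, -75.2], [52.2, 71.9]] [47.8 -1.3] 0.2285107970237732
scene knob 27 [[25.9, 108.6], [39.5, 122.7]] [ 32.7 116.1] 59.31137466430664
scene frame 113 [[94.3, -40.4], [104.2, 37.3]] [99.2 -0.8] 0.3214869499206543
scene base 534 [[72.8, -55.3], [126.3, 51.4]] [99.2 -0.9] 89.8494873046875
```

View pics/d13.png

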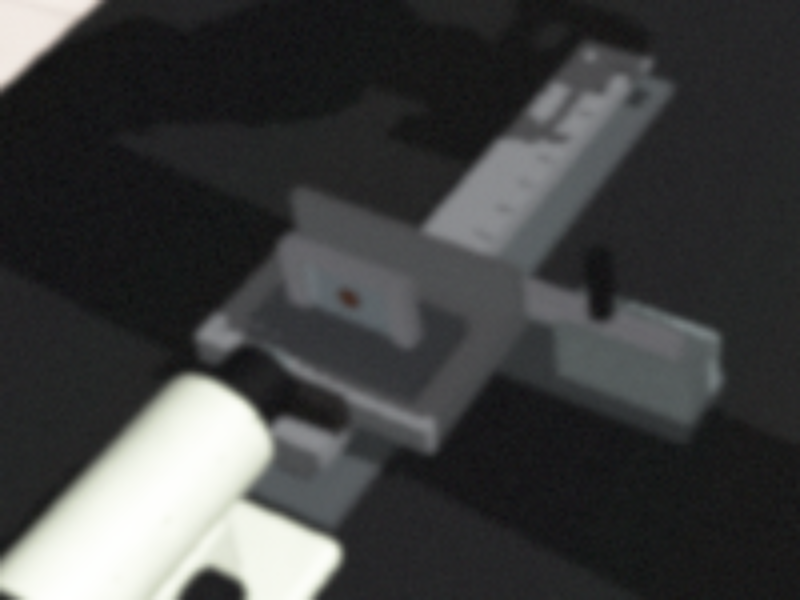

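View pics/s13.png

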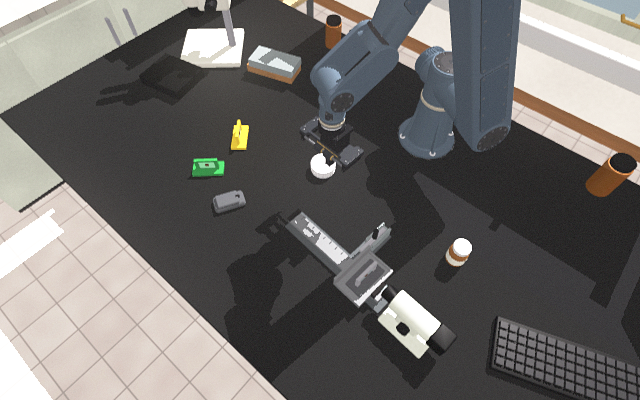

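View pics/s13c.png

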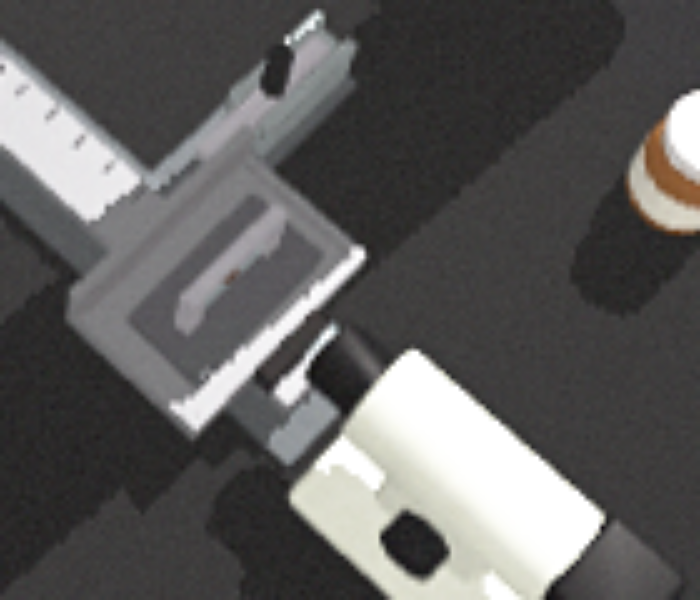

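Both views agree. The knob is at x ≈ 33, y ≈ 117 mm (bolt in), the plate's rear face at about 44–45 mm (home), and the holder is flat and square in the tray. The bystanders are unmoved and the arm is clear, so I hand in.

```bash
python3 -c "
from rig import robot
print(robot.hand_in())"
```

```text
the job is handed in; nothing more can be done
None
```

The job is done and handed in at about 37 s of the 72 s allowed.

**What I did, in order:**
1. Drew the bolt until I felt its end stop at about 6 N.
2. Picked the grey holder by its frame and set it flat in the tray, long side across the rail.
3. Pushed the carriage on its centre line. It slid at about 5 N and met the stop at 13 N.
4. Slid the bolt in behind the carriage until it met its stop at 9 N.

**Last checks, from the scene and side cameras:**
- **Carriage:** the back plate's rear face is at x ≈ 44–45 mm; home is 45 mm.
- **Bolt:** the knob is at about (33, 117) mm; fully in is (34, 117) mm.
- **Holder:** it sits flat and square to within 0.5°, about 3 mm forward of the tray's middle and clear of the rims.
- **Bystanders:** in the last picture the mouse, the jar and the dishes appear where they started (by eye, not measured).
- **Arm:** clear of everything at hand-in.

No check failed. The two cameras differ by about 1–2 mm, which is within their calibration. The fingers were about 5 mm further forward at the stop than I expected, which I put down to them being thinner at the tips. The camera measurement of the plate is what supports the home position.

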